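# Stack the nested notions trays over the paints

## Task

Tidy the paints into the two grey trays, which are nested one in the other: lift the top tray out, stand the squat jar upright in the bottom tray, then turn the top tray end for end (half a turn) and set it level on the bottom tray so that its feet rest on the rim lugs instead of nesting, and leave the tall bottle standing upright in this top tray. The bottom tray stays standing flat on the table; set everything down gently without dropping or tipping it, and leave the brush pot, the thread spool and the pin tin alone.

Things in the scene. Friction and masses are not known exactly. Their poses are not given: they have to be found in the camera images.
- bottom_tray: Lower of two identical grey plastic trays, loose on the table: 190 long (own x), 68 wide (y), 84 high, about 0.16 kg. Origin: centre of underside, z up. Its top 34 mm (z 50 to 84) is an upright rim band 3 thick, to be gripped across the 68 mm width. The body below tapers to a floor 3 thick, inside 40 wide (y), free over x -68 to 68.
- top_tray: Identical tray, nested in bottom_tray the same way round at the start: its origin 34 mm above bottom_tray's, its rim band wholly above the lower rim. Origin: centre of underside; axes and sizes as bottom_tray. Turned half round (x axes opposite) it stands with its feet on bottom_tray's lugs, its origin 78 mm above bottom_tray's, with up to 8 mm play along x and y.
- top_single_lug (a point): Centre of the top face of top_tray's single lug, at x 82, y 0, z 78 mm in its frame. Lugs are blocks inside the ends of the rim band, reaching 20 mm inward, tops 6 mm below the rim: ONE in the middle of the +x end, TWO in the corners of the -x end. Below the lugs the body is cut away, so trays the same way round nest.
- bottom_single_lug (a point): Centre of the top face of bottom_tray's single lug, at x 82, y 0, z 78 mm in its frame; its two corner lugs are at the -x end
- squat_jar: Squat red paint jar, 62 high: straight body 33 across up to 30 mm, white lid 31 across from 46 to 62 mm up; about 80 g, standing on the table; origin: centre of its underside, z up. It fits upright under a stacked tray, not under a nested one. It goes in the bottom tray, anywhere on the floor.
- tall_bottle: Tall red paint bottle, 98 high: straight body 34 across up to 55 mm, then a narrow neck with a white cap 18 across from 82 to 98 mm up; about 110 g, standing on the table; origin: centre of its underside, z up. It goes in the top tray, anywhere on the floor.
- brush_pot: Bystander: terracotta pot, 84 across, 78 high, brushes up to 190 high; origin: centre of its underside
- thread_spool: Bystander: wooden thread spool, 52 across, 60 high; origin: centre of its underside
- pin_tin: Bystander: round metal pin tin, 72 across, 26 high; origin: centre of its underside
Not all that is in view belongs to the job. Leave any orange look-alike of the squat_jar alone.

How it is judged:
On the way, in this order (a step that is already met when the one before it is completed fails the run):
1. the top tray is lifted out and is clear of the bottom tray ((horizontal distance between top_tray and bottom_tray above 0.11 m or z of top_tray in the frame of bottom_tray above 0.15 m)), for 0.1 s.
2. the squat jar stands upright on the floor of the bottom tray (x of squat_jar in the frame of bottom_tray between -0.075 and 0.075 m and y of squat_jar in the frame of bottom_tray between -0.012 and 0.012 m and z of squat_jar in the frame of bottom_tray between -0.001 and 0.01 m and angle between squat_jar's own z axis and vertical below 0.2 rad), for 0.2 s.
3. the top tray, turned end for end, stands level on the lugs of the bottom tray (x of top_tray in the frame of bottom_tray between -0.01 and 0.01 m and y of top_tray in the frame of bottom_tray between -0.009 and 0.009 m and z of top_tray in the frame of bottom_tray between 0.074 and 0.082 m and x of top_single_lug in the frame of bottom_tray below -0.065 m and angle between top_tray's own z axis and vertical below 0.05 rad), for 0.2 s.
At the end, for the whole second after the job is handed in: Bottom tray flat on the table, squat jar upright on its floor; top tray level (0.05 rad), turned half round, on the lugs: 74 to 82 mm above the bottom tray (origins), within 10 mm along and 9 mm across; tall bottle upright (0.2 rad) on its floor; all at rest (all of step 2 and all of step 3 and x of tall_bottle in the frame of top_tray between -0.075 and 0.075 m and y of tall_bottle in the frame of top_tray between -0.012 and 0.012 m and z of tall_bottle in the frame of top_tray between -0.001 and 0.01 m and angle between tall_bottle's own z axis and vertical below 0.2 rad and linear speed of each of bottom_tray, top_tray, squat_jar, tall_bottle below 0.02 m/s and angle between bottom_tray's own z axis and vertical below 0.05 rad and height (world z) of bottom_tray below 0.006 m); the robot touches nothing.
It fails at once if brush pot is moved more than 30 mm or tipped (distance of brush_pot from where it was at the start of the episode above 0.03 m or angle between brush_pot's own z axis and vertical above 0.4 rad).
It fails at once if thread spool is moved more than 30 mm or tipped (distance of thread_spool from where it was at the start of the episode above 0.03 m or angle between thread_spool's own z axis and vertical above 0.4 rad).
It fails at once if pin tin is moved more than 30 mm or tipped (distance of pin_tin from where it was at the start of the episode above 0.03 m or angle between pin_tin's own z axis and vertical above 0.4 rad).
It fails at once if a paint jar or bottle is tipped over (angle between any of squat_jar, tall_bottle's own z axis and vertical above 0.8 rad).
It fails at once if the top tray, the jar or the bottle is dropped (moves faster than 0.8 m/s with no finger on it, a fall of over 30 mm) ((linear speed of top_tray above 0.8 m/s and contact force between the fingers and top_tray below 0.05 N) or (linear speed of squat_jar above 0.8 m/s and contact force between the fingers and squat_jar below 0.05 N) or (linear speed of tall_bottle above 0.8 m/s and contact force between the fingers and tall_bottle below 0.05 N)).
It also fails if it takes over 72 s, if anything falls off the work surface, if the arm or the gripper's body presses on something with over 40 N, if the wrist force passes 120 N, or if a joint passes its speed limit or range.

## Robot

A 6-joint arm with a two-finger parallel gripper is mounted at the origin on the work surface. World frame = base frame: x ahead of the robot, y to its left, z up, the work surface at z = 0. Lengths are in m, angles in rad, forces in N, time in s.
With the tool pointing down it reaches from about 0.275 to 0.825 m from the base axis. Payload 5.2 kg.
Tool frame: the origin (TCP) lies midway between the tips of the shut fingers; the grasp point (between the pads) lies 19 mm behind it; z points along the fingers, y is the line along which they close (so a half turn about z gives the same grasp; the last joint's range is limited). The gripper opens to 93 mm and grips with 3 to 60 N. Pads are 15 mm wide; open, the fingers measure 128 mm over their backs; the gripper's body (75 mm by 188 mm) begins 65 mm behind the grasp point.
Start: joints at [0.91, 0.259, 1.535, -0, 1.348, -0.203], TCP at [0.243, 0.493, 0.219] pointing down, gripper open.
Joint ranges: [-3.14, 3.14], [-0.91, 2.08], [0.19, 2.58], [-1.22, 4.36], [0.22, 2.71], [-3.12, 3.12]. Speed limits (rad/s): [2.57, 2.57, 3.14, 3.14, 3.14, 3.14].

## Interface

Orientations are given as a rotation vector (axis times angle).
In Python, from station import arm gives the robot as it stands. The module is installed in compiled form; this text tells all that it offers.
- The arm moves only by the shell command python3 -m creep 'ROWS'. ROWS is JSON, a list of rows, each an object of numbers: "claw": the opening, from -1 (shut) to 1 (fully open), so that 0 is half open; "x", "y", "z": the shift along the tool's x, y, z in cm; "ax", "ay", "az": the turn, a rotation vector about the tool's x, y, z in degrees. In form: [{"claw": .., "x": .., "y": .., "z": .., "ax": .., "ay": .., "az": ..}, ...]. A call has 1 to 5 rows; each row shifts and turns the commanded pose from where the row before left it, along the tool's axes as they then stand; what a row does not reach is not made up. A row lasts 1/10 s, in which the tool goes at most 50 mm and 8.59 degrees, less where a joint would pass 70% of its speed; a pose out of reach is approached as far as the arm can. A call is refused whole if a number of a shift passes 5 or a number of a turn 8.59, either way. A call with a gripper value outside its range is refused whole. The fingers move at their own pace and stop on an object; the grip force is fixed at half the most. Time passes only in rows, so rows that do not move let the fingers close. It gives the time, the measured TCP pose, the force, the opening and the grip force at its end, in the units of the state.
- arm.observe(): the state, without advancing time (a new reading comes with each control period).
- arm.capture(name): name is "scene" or "top" or "wrist"; returns a dict with "color" (480x640x3 uint8, red, green, blue), "mtx" (3x3 intrinsics, pixels), "R" (3x3) and "t" (3): a world point X has camera coordinates R X + t. Camera axes: x right, y down, z forward; pixel columns grow to the right and rows downward; lengths in m; the calibration is good to about 2 mm. A picture is of the moment at which its call begins. There is no depth.
- arm.close_job(): hands the job in; it is judged then, once.
The state is a dict: "time": time; "qpos": joint angles; "joint_vel": joint speeds; "tau": joint torques, N m; "tcp_pos": TCP position; "orientation": TCP orientation; "contact_force": force on the tool from outside, world axes, zero at the start; "wrist_torque": the same for the moment, N m; "finger_gap": finger opening in m; "gripper_force": force on a finger pad.
Only numpy, scipy, OpenCV 4.12 (cv2) and the standard library are available. Lean on these libraries where they do the work, as an engineer would, in place of code of your own. Each camera call takes 0.05 s, during which the arm holds its last target. There are 200 camera calls.

## Working session

There is one attempt and no reset: what is moved stays moved. The work goes in short steps, Python scripts to look and compute and a shell command to move; the robot and the scene stay as the last step left them, time stands still between calls to the robot, and variables do not carry over. Pictures are saved under pics/ and viewed, at most 10 in all, crops included, and the job is handed in when it is done.

```bash
mkdir -p pics
cat > h.py <<'E'
import numpy as np,cv2
from scipy.spatial.transform import Rotation as Ro
from station import arm
def cap(n,f,crop=None,s=1):
    c=arm.capture(n); im=c["color"][:,:,::-1]
    np.savez('pics/'+f+'.npz',m=c["mtx"],R=c["R"],t=c["t"])
    if crop: im=im[crop[1]:crop[3],crop[0]:crop[2]]
    if s!=1: im=cv2.resize(im,None,fx=s,fy=s,interpolation=cv2.INTER_CUBIC)
    cv2.imwrite('pics/'+f+'.png',im)
def pt(f,u,v,z):
    d=np.load('pics/'+f+'.npz'); m,R,t=d['m'],d['R'],d['t']
    c=-R.T@t; r=R.T@np.linalg.solve(m,[u,v,1.]); return c+r*(z-c[2])/r[2]
def pose():
    o=arm.observe(); return np.array(o['tcp_pos']),Ro.from_rotvec(o['orientation'])
def to(x,y,z,yaw=None):
    """shift in tool axes cm for tool as it stands, and az deg for tool y axis to lie along world angle yaw"""
    p,R=pose(); print('tcp',p.round(4),'shift cm',(R.inv().apply(np.array([x,y,z])-p)*100).round(2))
    Y=R.as_matrix()[:,1]; a=np.degrees(np.arctan2(Y[1],Y[0])); print('y-axis angle',a.round(2),'toolz',R.as_matrix()[:,2].round(4))
    if yaw is not None: d=(yaw-a+90)%180-90; print('az (tool down: minus)',-d)
E
python3 - <<'E'
from h import *
cap("scene","s1");cap("top","t1")
o=arm.observe();print(o)
to(0.5,0,0.3)
for n in("s1","t1"):
    d=np.load(f'pics/{n}.npz');print((-d['R'].T@d['t']).round(3),d['m'][0,0])
E
```

```text
{'time': 0.1, 'qpos': array([ 9.10186616e-01,  2.59259646e-01,  1.53595275e+00, -1.08474300e-05,
        1.34797860e+00, -2.02825095e-01]), 'joint_vel': array([ 0.00011186, -0.00088827, -0.00276494, -0.00152342, -0.00181392,
        0.0002784 ]), 'tau': array([ 1.04536542e-03, -4.38209403e+01, -2.84647340e+01,  7.20891799e-02,
        3.61767272e-02, -6.06938073e-06]), 'tcp_pos': array([0.2427757 , 0.49298734, 0.21791485]), 'orientation': array([-7.12670359e-01, -3.05901271e+00,  2.28677806e-03]), 'contact_force': array([ 0.46869871,  0.37887494, -0.11738434]), 'wrist_torque': array([-0.01745759, -0.01059163,  0.02838284]), 'gripper_force': 0.0, 'finger_gap': 0.0927635474752582}
tcp [0.2428 0.493  0.2179] shift cm [-44.86 -32.87  -8.17]
y-axis angle 63.77 toolz [-0.001  -0.0013 -1.    ]
[1.38  0.163 0.621] 601.2897254402503
[0.34  0.056 1.143] 535.8411687941094
```

View pics/s1.png

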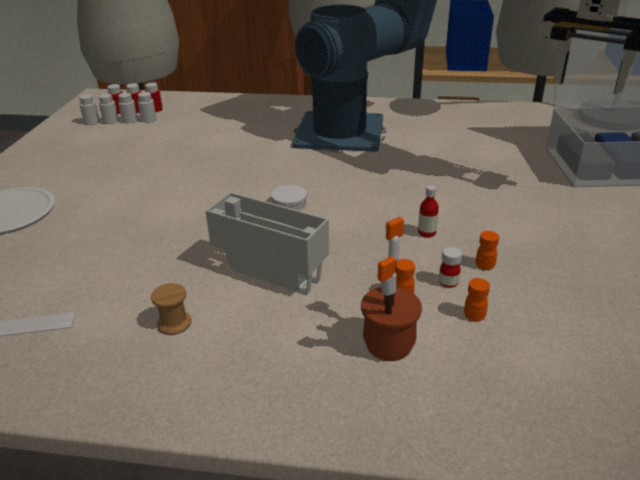

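View pics/t1.png

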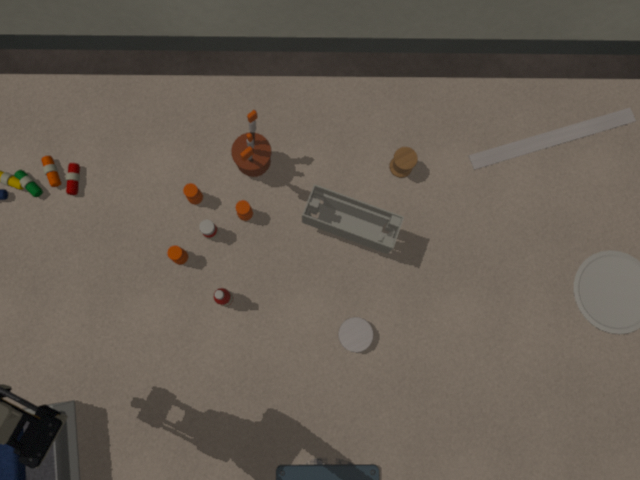

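Scene: the nested trays are at about (268,240), spool (171,308), pot (390,325), squat jar (450,267), bottle (428,212), with three orange look-alikes around the jar. In the top view the trays are at (352,218), jar (208,229), bottle (221,296) and tin (356,335). I'll enlarge these.

Run:
```python
from h import *
im=cv2.imread('pics/t1.png')
a=cv2.resize(im[170:270,290:420],(780,600),interpolation=cv2.INTER_CUBIC)
a=cv2.convertScaleAbs(a,alpha=1.5); 
b=cv2.resize(im[180:310,160:270],(0,0),fx=4,fy=4)
a=cv2.resize(a,(520,400)); c=np.zeros((520,800,3),np.uint8); c[:400,:520]=a; c[:520,520:]=cv2.resize(im[180:310,160:230],(280,520),interpolation=cv2.INTER_CUBIC)
cv2.imwrite('pics/c1.png',c)
```

```text
(no output)
```

View pics/c1.png

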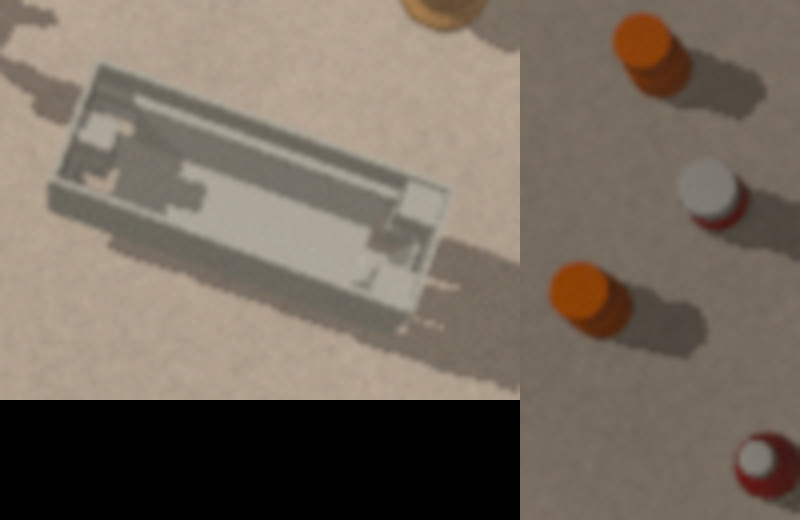

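Run:
```python
from h import *
C=[pt('t1',290+u/4,170+v/4,.118)[:2] for u,v in((100,64),(450,190),(412,313),(50,182))]
C=np.array(C);print(C.round(4));print([np.linalg.norm(C[i]-C[(i+1)%4]).round(4) for i in range(4)])
print('centre',C.mean(0).round(4)); a=(C[0]+C[3]-C[1]-C[2]);print('own x ang',np.degrees(np.arctan2(a[1],a[0])))
for n,u,v,z in(('jar',207.25,227.5,.062),('bot',219.25,294.75,.098),('tin',356,335,.026),('pot',252,155,.078),('spool',404,158,.06),('or1',244,210,.062),('or2',177,253.5,.062),('or3',192,190,.062)):print(n,pt('t1',u,v,z).round(4))
p=C.mean(0);to(*p,.25,np.degrees(np.arctan2(a[1],a[0]))+90)
```

```text
[[ 0.6481  0.0252]
 [ 0.5842 -0.147 ]
 [ 0.5227 -0.1262]
 [ 0.5878  0.0501]]
[np.float64(0.1837), np.float64(0.065), np.float64(0.188), np.float64(0.0652)]
centre [ 0.5857 -0.0495]
own x ang 69.68261303375961
jar [0.5756 0.2455 0.062 ]
bot [0.4342 0.2115 0.098 ]
tin [ 0.3578 -0.0605  0.026 ]
pot [0.7267 0.155  0.078 ]
spool [ 0.7281 -0.1663  0.06  ]
or1 [0.6128 0.1709 0.062 ]
or2 [0.5214 0.305  0.062 ]
or3 [0.6554 0.2798 0.062 ]
tcp [0.2428 0.493  0.2179] shift cm [-54.74 -33.51  -3.17]
y-axis angle 63.77 toolz [-0.001  -0.0013 -1.    ]
az (tool down: minus) 84.08841238302395
```

```bash
R='' ; python3 -m creep '[{"claw":1,"x":-3.9,"y":-2.4,"z":-0.5},{"claw":1,"x":-3.9,"y":-2.4,"z":-0.5},{"claw":1,"x":-3.9,"y":-2.4,"z":-0.5},{"claw":1,"x":-3.9,"y":-2.4,"z":-0.5},{"claw":1,"x":-3.9,"y":-2.4,"z":-0.5}]'
python3 -m creep '[{"claw":1,"x":-3.9,"y":-2.4},{"claw":1,"x":-3.9,"y":-2.4},{"claw":1,"x":-3.9,"y":-2.4},{"claw":1,"x":-3.9,"y":-2.4},{"claw":1,"x":-3.9,"y":-2.4}]'
python3 -m creep '[{"claw":1,"x":-3.9,"y":-2.4},{"claw":1,"x":-3.9,"y":-2.4},{"claw":1,"x":-3.9,"y":-2.4},{"claw":1,"x":-3.9,"y":-2.4},{"claw":1,"az":8.4}]'
python3 -m creep '[{"claw":1,"az":8.4},{"claw":1,"az":8.4},{"claw":1,"az":8.4},{"claw":1,"az":8.4},{"claw":1,"az":8.4}]'
python3 -m creep '[{"claw":1,"az":8.4},{"claw":1,"az":8.4},{"claw":1,"az":8.4},{"claw":1,"az":8.4},{"claw":1}]'
python3 - <<'E'
from h import *
to(.5857,-.0495,.2,-20.3); cap("wrist","w1")
d=np.load('pics/w1.npz');print((-d['R'].T@d['t']).round(3))
E
```

```text
tcp [0.2428 0.493  0.2179] shift cm [-54.74 -33.5    1.83]
y-axis angle 63.77 toolz [-0.001  -0.0013 -1.    ]
az (tool down: minus) 84.07102541678354
[0.168 0.53  0.384]schema error: expected keys claw, x, y, z, ax, ay, az
schema error: expected keys claw, x, y, z, ax, ay, az
schema error: expected keys claw, x, y, z, ax, ay, az
schema error: expected keys claw, x, y, z, ax, ay, az
schema error: expected keys claw, x, y, z, ax, ay, az
```

View pics/w1.png

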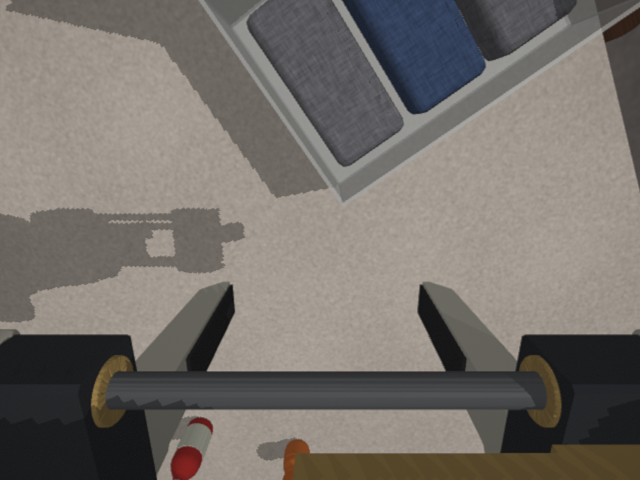

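The arm did not move because every row needs all seven keys, so this wrist view only shows the start place (side crate, bare table).

```bash
python3 -m creep '[{"claw":1,"x":-3.9,"y":-2.4,"z":-0.5,"ax":0,"ay":0,"az":0},{"claw":1,"x":-3.9,"y":-2.4,"z":-0.5,"ax":0,"ay":0,"az":0},{"claw":1,"x":-3.9,"y":-2.4,"z":-0.5,"ax":0,"ay":0,"az":0},{"claw":1,"x":-3.9,"y":-2.4,"z":-0.5,"ax":0,"ay":0,"az":0},{"claw":1,"x":-3.9,"y":-2.4,"z":-0.5,"ax":0,"ay":0,"az":0}]'
python3 -m creep '[{"claw":1,"x":-3.9,"y":-2.4,"z":0,"ax":0,"ay":0,"az":0},{"claw":1,"x":-3.9,"y":-2.4,"z":0,"ax":0,"ay":0,"az":0},{"claw":1,"x":-3.9,"y":-2.4,"z":0,"ax":0,"ay":0,"az":0},{"claw":1,"x":-3.9,"y":-2.4,"z":0,"ax":0,"ay":0,"az":0},{"claw":1,"x":-3.9,"y":-2.4,"z":0,"ax":0,"ay":0,"az":0}]'
python3 -m creep '[{"claw":1,"x":-3.9,"y":-2.4,"z":0,"ax":0,"ay":0,"az":0},{"claw":1,"x":-3.9,"y":-2.4,"z":0,"ax":0,"ay":0,"az":0},{"claw":1,"x":-3.9,"y":-2.4,"z":0,"ax":0,"ay":0,"az":0},{"claw":1,"x":-3.9,"y":-2.4,"z":0,"ax":0,"ay":0,"az":0},{"claw":1,"x":0,"y":0,"z":0,"ax":0,"ay":0,"az":8.4}]'
python3 -m creep '[{"claw":1,"x":0,"y":0,"z":0,"ax":0,"ay":0,"az":8.4},{"claw":1,"x":0,"y":0,"z":0,"ax":0,"ay":0,"az":8.4},{"claw":1,"x":0,"y":0,"z":0,"ax":0,"ay":0,"az":8.4},{"claw":1,"x":0,"y":0,"z":0,"ax":0,"ay":0,"az":8.4},{"claw":1,"x":0,"y":0,"z":0,"ax":0,"ay":0,"az":8.4}]'
python3 -m creep '[{"claw":1,"x":0,"y":0,"z":0,"ax":0,"ay":0,"az":8.4},{"claw":1,"x":0,"y":0,"z":0,"ax":0,"ay":0,"az":8.4},{"claw":1,"x":0,"y":0,"z":0,"ax":0,"ay":0,"az":8.4},{"claw":1,"x":0,"y":0,"z":0,"ax":0,"ay":0,"az":8.4},{"claw":1,"x":0,"y":0,"z":0,"ax":0,"ay":0,"az":0}]'
python3 - <<'E'
from h import *
to(.5857,-.0495,.2,-20.3); cap("wrist","w2")
d=np.load('pics/w2.npz');print((-d['R'].T@d['t']).round(3))
E
```

```text
time: 0.65
tcp_pos: [0.3654, 0.2979, 0.2437]
orientation: [-0.712, -3.06, 0.0]
contact_force: [0.6, 0.7, -0.4]
finger_gap: 0.0929
gripper_force: 0.0
time: 1.15
tcp_pos: [0.4874, 0.104, 0.2436]
orientation: [-0.713, -3.059, -0.0]
contact_force: [0.1, 0.6, 0.3]
finger_gap: 0.0929
gripper_force: 0.0
time: 1.65
tcp_pos: [0.5865, -0.0547, 0.2423]
orientation: [0.943, 2.996, -0.003]
contact_force: [-1.4, 1.0, 0.6]
finger_gap: 0.0931
gripper_force: 0.0
time: 2.15
tcp_pos: [0.5841, -0.0493, 0.2432]
orientation: [-1.955, -2.458, 0.001]
contact_force: [0.2, -0.4, -0.3]
finger_gap: 0.0934
gripper_force: 0.0
time: 2.65
tcp_pos: [0.5842, -0.0493, 0.2433]
orientation: [-2.578, -1.795, 0.001]
contact_force: [-0.1, -0.4, 0.3]
finger_gap: 0.093
gripper_force: 0.0
tcp [ 0.5842 -0.0493  0.2433] shift cm [0.03 0.16 4.33]
y-axis angle -20.31 toolz [-7.e-04  2.e-04 -1.e+00]
az (tool down: minus) -0.005174559980559934
[0.615 0.029 0.41 ]
```

View pics/w2.png

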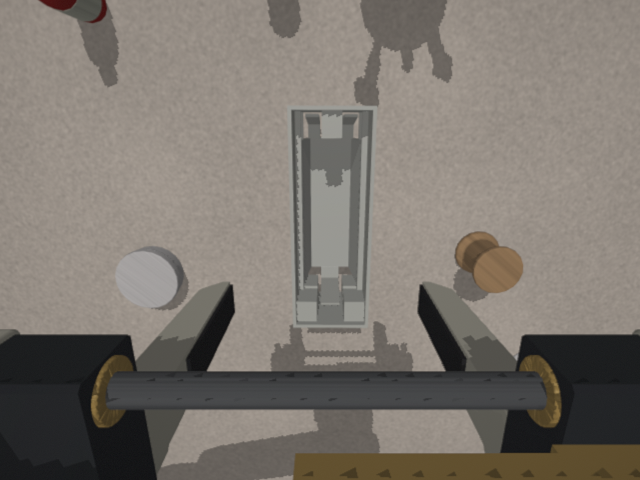

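Wrist view: the tray rim corners are at about (289,107), (377,107), (367,326) and (296,326). The single lug is at the top end (332,122), with two lugs at the lower end.

Run:
```python
from h import *
C=np.array([pt('w2',u,v,.118)[:2] for u,v in((289,107),(377,107),(367,326),(296,326))])
print(C.round(4),[np.linalg.norm(C[i]-C[(i+1)%4]).round(4) for i in range(4)])
a=C[0]+C[1]-C[2]-C[3];print('ctr',C.mean(0),'ang',np.degrees(np.arctan2(a[1],a[0])))
to(*C.mean(0),.088,np.degrees(np.arctan2(a[1],a[0]))+90)
```

```text
[[ 0.5919  0.0496]
 [ 0.6542  0.0266]
 [ 0.5881 -0.149 ]
 [ 0.5274 -0.1267]] [np.float64(0.0664), np.float64(0.1877), np.float64(0.0646), np.float64(0.1878)]
ctr [ 0.59041447 -0.04988303] ang 69.64234156729957
tcp [ 0.5842 -0.0493  0.2433] shift cm [ 0.16  0.62 15.53]
y-axis angle -20.05 toolz [-7.e-04  2.e-04 -1.e+00]
az (tool down: minus) 0.3112942788294504
```

```bash
python3 -m creep '[{"claw":1,"x":0.1,"y":0.5,"z":3,"ax":0,"ay":0,"az":0},{"claw":1,"x":0,"y":0,"z":4,"ax":0,"ay":0,"az":0},{"claw":1,"x":0,"y":0,"z":4,"ax":0,"ay":0,"az":0},{"claw":1,"x":0,"y":0,"z":3,"ax":0,"ay":0,"az":0},{"claw":1,"x":0,"y":0,"z":1.4,"ax":0,"ay":0,"az":0}]'
python3 -m creep '[{"claw":0.3,"x":0,"y":0,"z":0,"ax":0,"ay":0,"az":0},{"claw":0.3,"x":0,"y":0,"z":0,"ax":0,"ay":0,"az":0},{"claw":0.3,"x":0,"y":0,"z":0,"ax":0,"ay":0,"az":0},{"claw":0.3,"x":0,"y":0,"z":0,"ax":0,"ay":0,"az":0},{"claw":0.3,"x":0,"y":0,"z":0,"ax":0,"ay":0,"az":0}]'
python3 -m creep '[{"claw":0.3,"x":0,"y":0,"z":-0.3,"ax":0,"ay":0,"az":0},{"claw":0.3,"x":0,"y":0,"z":-0.5,"ax":0,"ay":0,"az":0},{"claw":0.3,"x":0,"y":0,"z":-1,"ax":0,"ay":0,"az":0},{"claw":0.3,"x":0,"y":0,"z":-1,"ax":0,"ay":0,"az":0},{"claw":0.3,"x":0,"y":0,"z":-1,"ax":0,"ay":0,"az":0}]'
python3 - <<'E'
from h import *
cap("scene","s2",(190,150,350,310),3);
E
```

```text
time: 3.2
tcp_pos: [0.5873, -0.0496, 0.0864]
orientation: [-2.571, -1.799, 0.005]
contact_force: [-0.2, 0.2, -0.5]
finger_gap: 0.093
gripper_force: 0.0
time: 3.7
tcp_pos: [0.5903, -0.0503, 0.0915]
orientation: [2.575, 1.796, 0.003]
contact_force: [-1.2, 1.1, 7.1]
finger_gap: 0.0676
gripper_force: 29.9
time: 4.2
tcp_pos: [0.5896, -0.0502, 0.1288]
orientation: [2.577, 1.797, 0.001]
contact_force: [0.2, -0.3, -1.8]
finger_gap: 0.068
gripper_force: 29.9
```

View pics/s2.png

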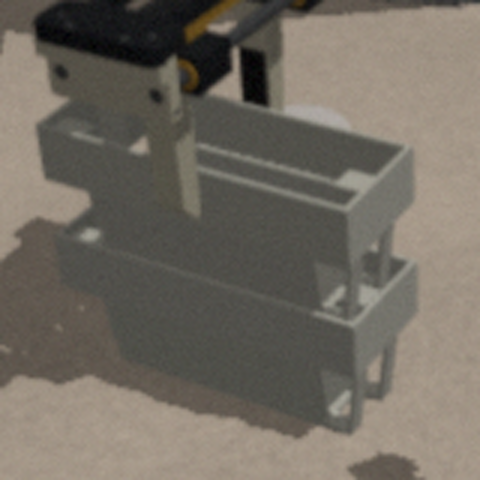

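Only the top tray rises, and the bottom tray stays down.

```bash
python3 -m creep '[{"claw":0.3,"x":0,"y":0,"z":-2,"ax":0,"ay":0,"az":0},{"claw":0.3,"x":0,"y":0,"z":-3,"ax":0,"ay":0,"az":0},{"claw":0.3,"x":0,"y":0,"z":-3,"ax":0,"ay":0,"az":0},{"claw":0.3,"x":0,"y":0,"z":-3,"ax":0,"ay":0,"az":0},{"claw":0.3,"x":-1,"y":0,"z":-1,"ax":0,"ay":0,"az":0}]'
python3 -m creep '[{"claw":0.3,"x":-2,"y":0,"z":0,"ax":0,"ay":0,"az":0},{"claw":0.3,"x":-3.5,"y":0,"z":0,"ax":0,"ay":0,"az":0},{"claw":0.3,"x":-4,"y":0,"z":0,"ax":0,"ay":0,"az":0},{"claw":0.3,"x":-4,"y":0,"z":0,"ax":0,"ay":0,"az":0},{"claw":0.3,"x":-4,"y":0,"z":0,"ax":0,"ay":0,"az":0}]'
python3 -m creep '[{"claw":0.3,"x":-4,"y":0,"z":0,"ax":0,"ay":0,"az":0},{"claw":0.3,"x":-3.5,"y":0,"z":0,"ax":0,"ay":0,"az":0},{"claw":0.3,"x":-2,"y":0,"z":0,"ax":0,"ay":0,"az":0},{"claw":0.3,"x":0,"y":0,"z":0,"ax":0,"ay":0,"az":-5},{"claw":0.3,"x":0,"y":0,"z":0,"ax":0,"ay":0,"az":-8}]'
python3 -m creep '[{"claw":0.3,"x":0,"y":0,"z":0,"ax":0,"ay":0,"az":-8.5},{"claw":0.3,"x":0,"y":0,"z":0,"ax":0,"ay":0,"az":-8.5},{"claw":0.3,"x":0,"y":0,"z":0,"ax":0,"ay":0,"az":-8.5},{"claw":0.3,"x":0,"y":0,"z":0,"ax":0,"ay":0,"az":-8.5},{"claw":0.3,"x":0,"y":0,"z":0,"ax":0,"ay":0,"az":-8.5}]'
python3 -m creep '[{"claw":0.3,"x":0,"y":0,"z":0,"ax":0,"ay":0,"az":-8.5},{"claw":0.3,"x":0,"y":0,"z":0,"ax":0,"ay":0,"az":-8.5},{"claw":0.3,"x":0,"y":0,"z":0,"ax":0,"ay":0,"az":-8.5},{"claw":0.3,"x":0,"y":0,"z":0,"ax":0,"ay":0,"az":-8.5},{"claw":0.3,"x":0,"y":0,"z":0,"ax":0,"ay":0,"az":-8.5}]'
python3 -m creep '[{"claw":0.3,"x":0,"y":0,"z":0,"ax":0,"ay":0,"az":-8.5},{"claw":0.3,"x":0,"y":0,"z":0,"ax":0,"ay":0,"az":-8.5},{"claw":0.3,"x":0,"y":0,"z":0,"ax":0,"ay":0,"az":-8.5},{"claw":0.3,"x":0,"y":0,"z":0,"ax":0,"ay":0,"az":-8.5},{"claw":0.3,"x":0,"y":0,"z":0,"ax":0,"ay":0,"az":-8.5}]'
python3 -m creep '[{"claw":0.3,"x":0,"y":0,"z":0,"ax":0,"ay":0,"az":-8.5},{"claw":0.3,"x":0,"y":0,"z":0,"ax":0,"ay":0,"az":-6},{"claw":0.3,"x":0,"y":0,"z":0,"ax":0,"ay":0,"az":0},{"claw":0.3,"x":0,"y":0,"z":2,"ax":0,"ay":0,"az":0},{"claw":0.3,"x":0,"y":0,"z":3,"ax":0,"ay":0,"az":0}]'
python3 -c "
from h import *
to(.493,-.313,.058,134.7);print(arm.observe()['qpos'].round(3))"
```

```text
time: 4.75
tcp_pos: [0.5876, -0.0593, 0.2516]
orientation: [2.572, 1.796, 0.007]
contact_force: [1.2, -0.3, -2.4]
finger_gap: 0.0681
gripper_force: 29.9
time: 5.25
tcp_pos: [0.5239, -0.2253, 0.2467]
orientation: [-2.576, -1.796, 0.001]
contact_force: [0.6, -0.1, -2.0]
finger_gap: 0.0682
gripper_force: 29.9
time: 5.75
tcp_pos: [0.4911, -0.3142, 0.2464]
orientation: [-2.354, -2.078, 0.001]
contact_force: [-0.3, 1.0, -2.6]
finger_gap: 0.0679
gripper_force: 29.9
time: 6.25
tcp_pos: [0.4916, -0.3131, 0.2465]
orientation: [-1.435, -2.793, -0.0]
contact_force: [0.1, -0.4, -2.3]
finger_gap: 0.068
gripper_force: 29.9
time: 6.75
tcp_pos: [0.4917, -0.3131, 0.2465]
orientation: [-0.325, -3.123, -0.001]
contact_force: [-0.4, -0.1, -3.0]
finger_gap: 0.0677
gripper_force: 29.9
time: 7.25
tcp_pos: [0.4916, -0.3131, 0.2465]
orientation: [0.829, -3.029, -0.002]
contact_force: [-0.7, -0.8, -1.9]
finger_gap: 0.0678
gripper_force: 29.9
time: 7.75
tcp_pos: [0.4931, -0.3141, 0.1985]
orientation: [-1.194, 2.904, -0.006]
contact_force: [0.4, 0.4, -1.8]
finger_gap: 0.068
gripper_force: 29.9
tcp [ 0.4931 -0.3141  0.1985] shift cm [-0.07  0.14 14.05]
y-axis angle 134.7 toolz [ 0.0029 -0.0031 -1.    ]
az (tool down: minus) -0.004566967715021519
[-0.758  0.331  1.484 -0.     1.322 -3.108]
```

```bash
python3 -m creep '[{"claw":0.3,"x":0,"y":0,"z":3,"ax":0,"ay":0,"az":5},{"claw":0.3,"x":0,"y":0,"z":3,"ax":0,"ay":0,"az":5},{"claw":0.3,"x":0,"y":0,"z":3,"ax":0,"ay":0,"az":0},{"claw":0.3,"x":0,"y":0,"z":2,"ax":0,"ay":0,"az":0},{"claw":0.3,"x":0,"y":0,"z":1,"ax":0,"ay":0,"az":0}]'
python3 -m creep '[{"claw":0.3,"x":0,"y":0,"z":0.4,"ax":0,"ay":0,"az":0},{"claw":0.3,"x":0,"y":0,"z":0.3,"ax":0,"ay":0,"az":0},{"claw":0.3,"x":0,"y":0,"z":0.2,"ax":0,"ay":0,"az":0},{"claw":0.3,"x":0,"y":0,"z":0.1,"ax":0,"ay":0,"az":0},{"claw":0.3,"x":0,"y":0,"z":0,"ax":0,"ay":0,"az":0}]'
```

```text
time: 8.25
tcp_pos: [0.4909, -0.312, 0.075]
orientation: [0.936, -2.996, -0.006]
contact_force: [-0.3, -0.2, -1.5]
finger_gap: 0.068
gripper_force: 29.9
time: 8.75
tcp_pos: [0.4929, -0.3131, 0.0683]
orientation: [-0.939, 2.998, -0.002]
contact_force: [-0.5, -0.9, -2.1]
finger_gap: 0.068
gripper_force: 29.9
```

```bash
python3 -m creep '[{"claw":0.3,"x":0,"y":0,"z":0.2,"ax":0,"ay":0,"az":0},{"claw":0.3,"x":0,"y":0,"z":0.2,"ax":0,"ay":0,"az":0},{"claw":0.3,"x":0,"y":0,"z":0.2,"ax":0,"ay":0,"az":0},{"claw":0.3,"x":0,"y":0,"z":0.1,"ax":0,"ay":0,"az":0},{"claw":0.3,"x":0,"y":0,"z":0,"ax":0,"ay":0,"az":0}]'
python3 -m creep '[{"claw":0.3,"x":0,"y":0,"z":0.1,"ax":0,"ay":0,"az":0},{"claw":0.3,"x":0,"y":0,"z":0.1,"ax":0,"ay":0,"az":0},{"claw":0.3,"x":0,"y":0,"z":0.1,"ax":0,"ay":0,"az":0},{"claw":0.3,"x":0,"y":0,"z":0,"ax":0,"ay":0,"az":0},{"claw":0.3,"x":0,"y":0,"z":0,"ax":0,"ay":0,"az":0}]'
```

```text
time: 9.25
tcp_pos: [0.4924, -0.3127, 0.0604]
orientation: [0.939, -2.998, -0.001]
contact_force: [0.0, 0.1, -1.9]
finger_gap: 0.0679
gripper_force: 29.9
time: 9.75
tcp_pos: [0.4926, -0.3129, 0.0577]
orientation: [-0.939, 2.998, -0.0]
contact_force: [-0.4, -0.7, -0.8]
finger_gap: 0.0682
gripper_force: 29.9
```

```bash
python3 -m creep '[{"claw":0.3,"x":0,"y":0,"z":0.1,"ax":0,"ay":0,"az":0},{"claw":0.6,"x":0,"y":0,"z":0,"ax":0,"ay":0,"az":0},{"claw":1,"x":0,"y":0,"z":0,"ax":0,"ay":0,"az":0},{"claw":1,"x":0,"y":0,"z":0,"ax":0,"ay":0,"az":0},{"claw":1,"x":0,"y":0,"z":-1,"ax":0,"ay":0,"az":0}]'
python3 -m creep '[{"claw":1,"x":0,"y":0,"z":-3,"ax":0,"ay":0,"az":0},{"claw":1,"x":0,"y":0,"z":-4,"ax":0,"ay":0,"az":0},{"claw":1,"x":0,"y":0,"z":-4,"ax":0,"ay":0,"az":0},{"claw":1,"x":0,"y":0,"z":-4,"ax":0,"ay":0,"az":0},{"claw":1,"x":0,"y":0,"z":-3,"ax":0,"ay":0,"az":0}]'
python3 -m creep '[{"claw":1,"x":-3.2,"y":3.4,"z":0,"ax":0,"ay":0,"az":0},{"claw":1,"x":-3.2,"y":3.4,"z":0,"ax":0,"ay":0,"az":0},{"claw":1,"x":-3.2,"y":3.4,"z":0,"ax":0,"ay":0,"az":0},{"claw":1,"x":-3.2,"y":3.4,"z":0,"ax":0,"ay":0,"az":0},{"claw":1,"x":-3.2,"y":3.4,"z":0,"ax":0,"ay":0,"az":0}]'
python3 -m creep '[{"claw":1,"x":-3.2,"y":3.4,"z":0,"ax":0,"ay":0,"az":0},{"claw":1,"x":-3.2,"y":3.4,"z":0,"ax":0,"ay":0,"az":0},{"claw":1,"x":-3.2,"y":3.4,"z":0,"ax":0,"ay":0,"az":0},{"claw":1,"x":-3.2,"y":3.4,"z":0,"ax":0,"ay":0,"az":0},{"claw":1,"x":-3.2,"y":3.4,"z":0,"ax":0,"ay":0,"az":0}]'
python3 -m creep '[{"claw":1,"x":-3.2,"y":3.4,"z":0,"ax":0,"ay":0,"az":0},{"claw":1,"x":-3.2,"y":3.4,"z":0,"ax":0,"ay":0,"az":0},{"claw":0.5,"x":0,"y":0,"z":0,"ax":0,"ay":0,"az":7.9},{"claw":0.1,"x":0,"y":0,"z":0,"ax":0,"ay":0,"az":7.9},{"claw":0.1,"x":0,"y":0,"z":0,"ax":0,"ay":0,"az":7.9}]'
python3 -m creep '[{"claw":0.1,"x":0,"y":0,"z":0,"ax":0,"ay":0,"az":7.9},{"claw":0.1,"x":0,"y":0,"z":0,"ax":0,"ay":0,"az":7.9},{"claw":0.1,"x":0,"y":0,"z":0,"ax":0,"ay":0,"az":7.9},{"claw":0.1,"x":0,"y":0,"z":0,"ax":0,"ay":0,"az":7.6},{"claw":0.1,"x":0,"y":0,"z":0,"ax":0,"ay":0,"az":0}]'
python3 - <<'E'
from h import *
to(.5756,.2455,.033,69.65); cap("wrist","w3");cap("top","t3",(290,170,420,330),1)
im=cv2.imread('pics/w3.png');t=cv2.imread('pics/t3.png')
t=cv2.resize(t,(390,480),interpolation=cv2.INTER_CUBIC)
c=np.hstack([cv2.resize(im[:, 110:520],(410,480)),t]);cv2.imwrite('pics/c3.png',c)
E
```

```text
time: 10.25
tcp_pos: [0.4917, -0.3121, 0.0657]
orientation: [0.938, -2.997, -0.004]
contact_force: [0.6, 0.3, 0.8]
finger_gap: 0.0913
gripper_force: 0.0
time: 10.75
tcp_pos: [0.493, -0.3132, 0.2504]
orientation: [-0.938, 2.996, -0.005]
contact_force: [0.7, -0.5, 0.4]
finger_gap: 0.093
gripper_force: 0.0
time: 11.25
tcp_pos: [0.527, -0.0802, 0.2476]
orientation: [-0.938, 2.997, -0.001]
contact_force: [1.2, -0.2, 0.8]
finger_gap: 0.0928
gripper_force: 0.0
time: 11.75
tcp_pos: [0.5615, 0.1509, 0.2476]
orientation: [-0.938, 2.997, -0.001]
contact_force: [-0.0, 0.0, -0.3]
finger_gap: 0.0931
gripper_force: 0.0
time: 12.25
tcp_pos: [0.5751, 0.2421, 0.2471]
orientation: [-0.297, 3.127, -0.0]
contact_force: [0.1, -0.0, 0.1]
finger_gap: 0.0734
gripper_force: 0.0
time: 12.75
tcp_pos: [0.5753, 0.2413, 0.2473]
orientation: [0.553, 3.092, 0.0]
contact_force: [0.8, 0.3, 0.2]
finger_gap: 0.0516
gripper_force: 0.0
tcp [0.5753 0.2413 0.2473] shift cm [ 0.13  0.4  21.43]
y-axis angle 69.71 toolz [ 6.e-04  1.e-04 -1.e+00]
az (tool down: minus) 0.056367213142550554
```

View pics/c3.png

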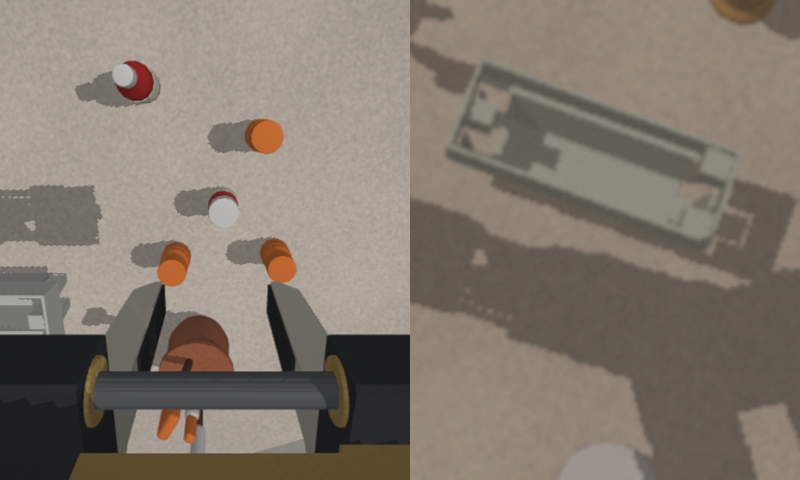

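Left panel: jar lid at wrist pixel (333,209) and bottle cap at (234,75). Right panel: the bottom tray still stands where it was, with its single lug at the left end.

Run:
```python
from h import *
C=np.array([pt('t3',290+(u-410)/3,170+v/3,.084)[:2] for u,v in((482,64),(737,153),(710,242),(447,155))])
print(C.round(4),[np.linalg.norm(C[i]-C[(i+1)%4]).round(4) for i in range(4)])
a=C[0]+C[3]-C[1]-C[2];print('ctr',C.mean(0),'ang',np.degrees(np.arctan2(a[1],a[0])))
j=pt('w3',333,209,.062);print('jar',j,'bot',pt('w3',234,75,.098));to(*j[:2],.033,69.65)
```

```text
[[ 0.647   0.0263]
 [ 0.585  -0.1463]
 [ 0.5238 -0.1261]
 [ 0.5832  0.0502]] [np.float64(0.1834), np.float64(0.0645), np.float64(0.186), np.float64(0.0681)]
ctr [ 0.58474411 -0.04898818] ang 70.81493828064923
jar [0.57560584 0.24865551 0.062     ] bot [0.43747729 0.21404822 0.098     ]
tcp [0.5753 0.2413 0.2471] shift cm [ 0.23  0.7  21.41]
y-axis angle 69.97 toolz [ 4.e-04  1.e-04 -1.e+00]
az (tool down: minus) 0.3247897747762778
```

```bash
python3 -m creep '[{"claw":0.1,"x":0.2,"y":0.6,"z":3,"ax":0,"ay":0,"az":0},{"claw":0.1,"x":0,"y":0,"z":4,"ax":0,"ay":0,"az":0},{"claw":0.1,"x":0,"y":0,"z":4,"ax":0,"ay":0,"az":0},{"claw":0.1,"x":0,"y":0,"z":4,"ax":0,"ay":0,"az":0},{"claw":0.1,"x":0,"y":0,"z":3,"ax":0,"ay":0,"az":0}]'
python3 -m creep '[{"claw":0.1,"x":0,"y":0,"z":2,"ax":0,"ay":0,"az":0},{"claw":0.1,"x":0,"y":0,"z":1.2,"ax":0,"ay":0,"az":0},{"claw":0.1,"x":0,"y":0,"z":0,"ax":0,"ay":0,"az":0},{"claw":-0.6,"x":0,"y":0,"z":0,"ax":0,"ay":0,"az":0},{"claw":-0.6,"x":0,"y":0,"z":0,"ax":0,"ay":0,"az":0}]'
python3 -m creep '[{"claw":-0.6,"x":0,"y":0,"z":0,"ax":0,"ay":0,"az":0},{"claw":-0.6,"x":0,"y":0,"z":0,"ax":0,"ay":0,"az":0},{"claw":-0.6,"x":0,"y":0,"z":0,"ax":0,"ay":0,"az":0},{"claw":-0.6,"x":0,"y":0,"z":-0.5,"ax":0,"ay":0,"az":0},{"claw":-0.6,"x":0,"y":0,"z":-0.5,"ax":0,"ay":0,"az":0}]'
python3 -c "
from h import *
cap('wrist','w4');to(.589,-.0495,.036+.003,69.65)"
```

```text
time: 13.35
tcp_pos: [0.5744, 0.2474, 0.0643]
orientation: [-0.546, -3.092, 0.001]
contact_force: [-0.5, 0.6, 0.8]
finger_gap: 0.0507
gripper_force: 0.0
time: 13.85
tcp_pos: [0.5767, 0.2479, 0.0363]
orientation: [0.55, 3.09, 0.002]
contact_force: [0.2, 0.5, -0.5]
finger_gap: 0.0397
gripper_force: 0.0
time: 14.35
tcp_pos: [0.575, 0.2475, 0.0446]
orientation: [-0.551, -3.092, 0.001]
contact_force: [-0.2, -0.2, -1.4]
finger_gap: 0.0303
gripper_force: 30.0
tcp [0.5757 0.2476 0.0456] shift cm [-11.52 -27.42   0.66]
y-axis angle 69.78 toolz [ 5.e-04  1.e-04 -1.e+00]
az (tool down: minus) 0.12523120394406817
```

View pics/w4.png

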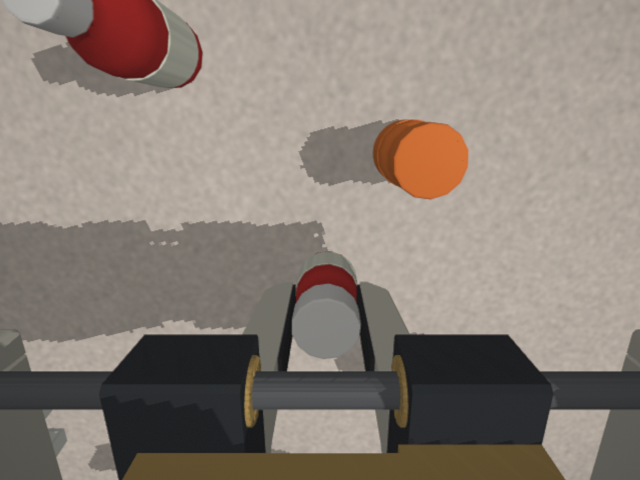

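Jar gripped; lid centre at (326,321).

Run:
```python
from h import *
p,R=pose();M=R.as_matrix()
for u,v in((326,321),(326,359),(326,285)):
    j=pt('w4',u,v,.062+p[2]-.0355); print(j.round(4),((j-p)@M*1000).round(1))
C=np.array([pt('w2',u,v,.118)[:2] for u,v in((289,107),(377,107),(367,326),(296,326))]).mean(0)
print(((np.append(C,0)-p)@M*1000).round(1),p)
```

```text
[0.5733 0.248  0.0721] [  2.4  -0.5 -26.5]
[0.5913 0.2413 0.0721] [-16.8  -0.5 -26.5]
[0.5573 0.2538 0.0721] [ 19.3  -0.5 -26.5]
[-116.7 -274.1   45.6] [0.57568898 0.24763956 0.04564092]
```

```bash
python3 -m creep '[{"claw":-0.6,"x":0,"y":0,"z":-2,"ax":0,"ay":0,"az":0},{"claw":-0.6,"x":0,"y":0,"z":-3,"ax":0,"ay":0,"az":0},{"claw":-0.6,"x":0,"y":0,"z":-3,"ax":0,"ay":0,"az":0},{"claw":-0.6,"x":0,"y":0,"z":-3,"ax":0,"ay":0,"az":0},{"claw":-0.6,"x":-0.6,"y":-1.4,"z":-1,"ax":0,"ay":0,"az":0}]'
python3 -m creep '[{"claw":-0.6,"x":-1.2,"y":-2.8,"z":0,"ax":0,"ay":0,"az":0},{"claw":-0.6,"x":-1.4,"y":-3.2,"z":0,"ax":0,"ay":0,"az":0},{"claw":-0.6,"x":-1.4,"y":-3.2,"z":0,"ax":0,"ay":0,"az":0},{"claw":-0.6,"x":-1.4,"y":-3.2,"z":0,"ax":0,"ay":0,"az":0},{"claw":-0.6,"x":-1.4,"y":-3.2,"z":0,"ax":0,"ay":0,"az":0}]'
python3 -m creep '[{"claw":-0.6,"x":-1.4,"y":-3.2,"z":0,"ax":0,"ay":0,"az":0},{"claw":-0.6,"x":-1.4,"y":-3.2,"z":0,"ax":0,"ay":0,"az":0},{"claw":-0.6,"x":-1.2,"y":-2.8,"z":0,"ax":0,"ay":0,"az":0},{"claw":-0.6,"x":-0.5,"y":-1.2,"z":0,"ax":0,"ay":0,"az":0},{"claw":-0.6,"x":0,"y":0,"z":0,"ax":0,"ay":0,"az":0}]'
python3 - <<'E'
from h import *
to(.589,-.0495,.039,69.65)
p,R=pose();print('own-y (want .5712 minus .0018)',p[0]*.938-p[1]*.347)
cap('scene','s5',(200,130,340,290),3);cap('wrist','w5')
a=cv2.imread('pics/s5.png');b=cv2.imread('pics/w5.png');cv2.imwrite('pics/c5.png',np.hstack([cv2.resize(a,(360,411)),cv2.resize(b[:411,200:640],(440,411))]))
E
```

```text
time: 14.9
tcp_pos: [0.5777, 0.2337, 0.1681]
orientation: [0.548, 3.088, 0.004]
contact_force: [0.6, -0.6, -0.9]
finger_gap: 0.0304
gripper_force: 30.0
time: 15.4
tcp_pos: [0.5851, 0.0602, 0.1634]
orientation: [-0.552, -3.091, 0.001]
contact_force: [0.3, -0.1, -0.3]
finger_gap: 0.0305
gripper_force: 30.0
time: 15.9
tcp_pos: [0.5918, -0.0528, 0.1637]
orientation: [-0.556, -3.09, 0.0]
contact_force: [-0.6, 0.2, -0.7]
finger_gap: 0.0303
gripper_force: 30.0
tcp [ 0.5918 -0.0528  0.1637] shift cm [ 0.35  0.21 12.47]
y-axis angle 69.59 toolz [-1.5e-03  1.0e-04 -1.0e+00]
az (tool down: minus) -0.06170143473690359
own-y (want .5712 minus .0018) 0.5733818109347981
```

View pics/c5.png

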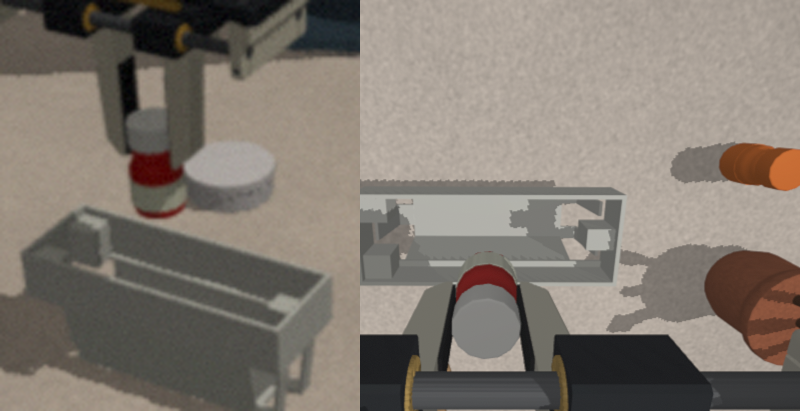

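Run:
```python
from h import *
y=np.array([.9377,-.3473])
for u,v,z in((465,193,.084),(454,281,.084),(300,193,.084),(300,281,.084),(326,358,.190),(326,290,.190)):
    q=pt('w5',u,v,z)[:2];print(u,v,q.round(4),'own-y',(q@y).round(4),'own-x',(q@[.3473,.9377]).round(4))
```

```text
465 193 [0.5892 0.051 ] own-y 0.5348 own-x 0.2525
454 281 [0.6504 0.0277] own-y 0.6002 own-x 0.2519
300 193 [ 0.5501 -0.0547] own-y 0.5348 own-x 0.1398
300 281 [ 0.611  -0.0787] own-y 0.6002 own-x 0.1384
326 358 [ 0.6085 -0.0575] own-y 0.5905 own-x 0.1574
326 290 [ 0.5769 -0.0458] own-y 0.5569 own-x 0.1574
```

```bash
python3 -m creep '[{"claw":-0.6,"x":0.3,"y":0,"z":1.5,"ax":0,"ay":0,"az":0},{"claw":-0.6,"x":0,"y":0,"z":2,"ax":0,"ay":0,"az":0},{"claw":-0.6,"x":0,"y":0,"z":2,"ax":0,"ay":0,"az":0},{"claw":-0.6,"x":0,"y":0,"z":1.5,"ax":0,"ay":0,"az":0},{"claw":-0.6,"x":0,"y":0,"z":0.6,"ax":0,"ay":0,"az":0}]'
python3 - <<'E'
from h import *
cap('wrist','w6');b=cv2.imread('pics/w6.png');cv2.imwrite('pics/c6.png',cv2.resize(b[130:400,120:560],None,fx=1.8,fy=1.8,interpolation=cv2.INTER_CUBIC))
p,R=pose();print(p,p[0]*.9377-p[1]*.3473)
E
```

```text
time: 16.5
tcp_pos: [0.5883, -0.0474, 0.0869]
orientation: [-0.548, -3.09, -0.001]
contact_force: [-0.3, 1.0, 0.0]
finger_gap: 0.0302
gripper_force: 30.0
[ 0.5883556  -0.04765227  0.08674295] 0.5682506766027428
```

View pics/c6.png

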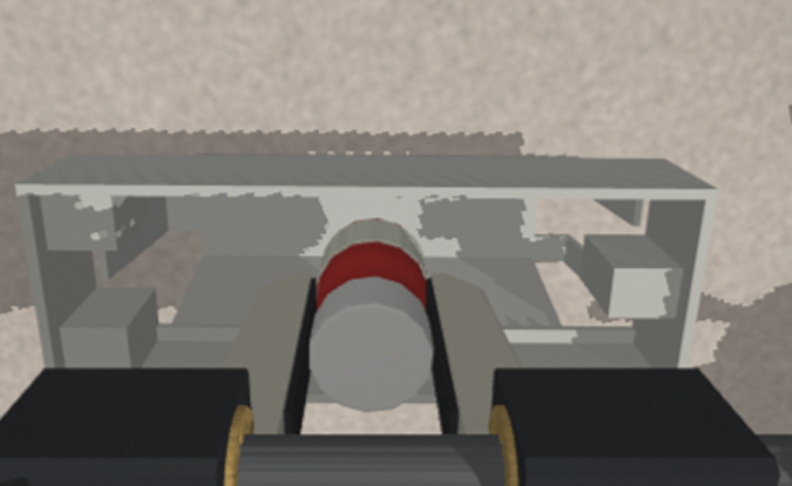

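The jar is half inside the tray: far rim at crop row 187, near rim at about row 403, lid between rows 302 and 412.

Run:
```python
from h import *
y=np.array([.9377,-.3473])
for v,z in((187,.084),(403,.084),(302,.113),(412,.113)):
    q=pt('w6',120+370/1.8,130+v/1.8,z)[:2];print(v,'own-y',(q@y).round(4))
```

```text
187 own-y 0.5363
403 own-y 0.6041
302 own-y 0.556
412 own-y 0.5865
```

Tray centre .5702, jar .5713: well within the fit.

```bash
python3 -m creep '[{"claw":-0.6,"x":0.1,"y":0,"z":1,"ax":0,"ay":0,"az":0},{"claw":-0.6,"x":0,"y":0,"z":1.2,"ax":0,"ay":0,"az":0},{"claw":-0.6,"x":0,"y":0,"z":1,"ax":0,"ay":0,"az":0},{"claw":-0.6,"x":0,"y":0,"z":0.6,"ax":0,"ay":0,"az":0},{"claw":-0.6,"x":0,"y":0,"z":0,"ax":0,"ay":0,"az":0}]'
python3 -m creep '[{"claw":-0.6,"x":0,"y":0,"z":0.3,"ax":0,"ay":0,"az":0},{"claw":-0.6,"x":0,"y":0,"z":0.2,"ax":0,"ay":0,"az":0},{"claw":-0.6,"x":0,"y":0,"z":0.2,"ax":0,"ay":0,"az":0},{"claw":-0.6,"x":0,"y":0,"z":0.1,"ax":0,"ay":0,"az":0},{"claw":-0.6,"x":0,"y":0,"z":0,"ax":0,"ay":0,"az":0}]'
```

```text
time: 17.05
tcp_pos: [0.5879, -0.0492, 0.0494]
orientation: [-0.552, -3.091, -0.0]
contact_force: [-0.3, -0.5, -0.7]
finger_gap: 0.03
gripper_force: 30.0
time: 17.55
tcp_pos: [0.5887, -0.0493, 0.0426]
orientation: [-0.552, -3.093, -0.0]
contact_force: [0.4, -0.9, -0.6]
finger_gap: 0.0303
gripper_force: 30.0
```

```bash
python3 -m creep '[{"claw":-0.6,"x":0,"y":0,"z":0.1,"ax":0,"ay":0,"az":0},{"claw":-0.6,"x":0,"y":0,"z":0.1,"ax":0,"ay":0,"az":0},{"claw":-0.6,"x":0,"y":0,"z":0.1,"ax":0,"ay":0,"az":0},{"claw":-0.6,"x":0,"y":0,"z":0,"ax":0,"ay":0,"az":0},{"claw":-0.6,"x":0,"y":0,"z":0,"ax":0,"ay":0,"az":0}]'
python3 -m creep '[{"claw":-0.6,"x":0,"y":0,"z":0.1,"ax":0,"ay":0,"az":0},{"claw":-0.6,"x":0,"y":0,"z":0,"ax":0,"ay":0,"az":0},{"claw":-0.6,"x":0,"y":0,"z":0,"ax":0,"ay":0,"az":0}]'
```

```text
time: 18.05
tcp_pos: [0.5887, -0.0493, 0.0396]
orientation: [-0.552, -3.093, 0.0]
contact_force: [1.2, -0.6, -0.5]
finger_gap: 0.0304
gripper_force: 30.0
time: 18.35
tcp_pos: [0.5889, -0.0493, 0.039]
orientation: [0.552, 3.092, -0.0]
contact_force: [0.3, 0.3, 3.0]
finger_gap: 0.0306
gripper_force: 30.0
```

```bash
python3 -m creep '[{"claw":-0.3,"x":0,"y":0,"z":0,"ax":0,"ay":0,"az":0},{"claw":0.1,"x":0,"y":0,"z":0,"ax":0,"ay":0,"az":0},{"claw":0.1,"x":0,"y":0,"z":0,"ax":0,"ay":0,"az":0},{"claw":0.1,"x":0,"y":0,"z":-1,"ax":0,"ay":0,"az":0},{"claw":0.1,"x":0,"y":0,"z":-2,"ax":0,"ay":0,"az":0}]'
python3 -m creep '[{"claw":0.1,"x":0,"y":0,"z":-4,"ax":0,"ay":0,"az":0},{"claw":0.1,"x":0,"y":0,"z":-4,"ax":0,"ay":0,"az":0},{"claw":0.1,"x":0,"y":0,"z":-4,"ax":0,"ay":0,"az":0},{"claw":0.1,"x":0,"y":0,"z":-4,"ax":0,"ay":0,"az":0},{"claw":0.1,"x":0,"y":0,"z":-2,"ax":0,"ay":0,"az":0}]'
python3 -m creep '[{"claw":1,"x":0,"y":-3.5,"z":0,"ax":0,"ay":0,"az":0},{"claw":1,"x":0,"y":-3.5,"z":0,"ax":0,"ay":0,"az":0},{"claw":1,"x":0,"y":-3.5,"z":0,"ax":0,"ay":0,"az":0},{"claw":1,"x":0,"y":-3.5,"z":0,"ax":0,"ay":0,"az":0},{"claw":1,"x":0,"y":-3.5,"z":0,"ax":0,"ay":0,"az":0}]'
python3 -m creep '[{"claw":1,"x":0,"y":-3.5,"z":0,"ax":0,"ay":0,"az":0},{"claw":1,"x":0,"y":-3.5,"z":0,"ax":0,"ay":0,"az":0},{"claw":1,"x":0,"y":-3.6,"z":0,"ax":0,"ay":0,"az":0},{"claw":1,"x":0,"y":0,"z":0,"ax":0,"ay":0,"az":8.4},{"claw":1,"x":0,"y":0,"z":0,"ax":0,"ay":0,"az":8.4}]'
python3 -m creep '[{"claw":1,"x":0,"y":0,"z":0,"ax":0,"ay":0,"az":8.4},{"claw":1,"x":0,"y":0,"z":0,"ax":0,"ay":0,"az":8.4},{"claw":1,"x":0,"y":0,"z":0,"ax":0,"ay":0,"az":8.4},{"claw":1,"x":0,"y":0,"z":0,"ax":0,"ay":0,"az":8.4},{"claw":1,"x":0,"y":0,"z":0,"ax":0,"ay":0,"az":8.4}]'
python3 -m creep '[{"claw":1,"x":0,"y":0,"z":0,"ax":0,"ay":0,"az":8.4},{"claw":1,"x":0,"y":0,"z":0,"ax":0,"ay":0,"az":8.4},{"claw":1,"x":0,"y":0,"z":0,"ax":0,"ay":0,"az":8.4},{"claw":1,"x":0,"y":0,"z":0,"ax":0,"ay":0,"az":8.4},{"claw":1,"x":0,"y":0,"z":0,"ax":0,"ay":0,"az":8.4}]'
python3 -m creep '[{"claw":1,"x":0,"y":0,"z":0,"ax":0,"ay":0,"az":8.4},{"claw":1,"x":0,"y":0,"z":0,"ax":0,"ay":0,"az":8.4},{"claw":1,"x":0,"y":0,"z":0,"ax":0,"ay":0,"az":7.4},{"claw":1,"x":0,"y":0,"z":0,"ax":0,"ay":0,"az":0},{"claw":1,"x":0,"y":0,"z":0,"ax":0,"ay":0,"az":0}]'
python3 - <<'E'
from h import *
to(.4924,-.3127,.0575,-55.3);print(arm.observe()['qpos'].round(2))
cap('wrist','w7'); cap('top','t7',(290,170,420,270))
b=cv2.imread('pics/w7.png');a=cv2.imread('pics/t7.png')
cv2.imwrite('pics/c7.png',np.hstack([b[:340,180:480],cv2.resize(a,(442,340),interpolation=cv2.INTER_CUBIC)]))
E
```

```text
time: 18.85
tcp_pos: [0.5873, -0.0489, 0.0678]
orientation: [-0.551, -3.089, -0.001]
contact_force: [-0.7, -0.3, 0.9]
finger_gap: 0.051
gripper_force: 0.0
time: 19.35
tcp_pos: [0.5899, -0.0495, 0.2538]
orientation: [0.55, 3.086, -0.001]
contact_force: [0.3, 0.6, -0.2]
finger_gap: 0.0513
gripper_force: 0.0
time: 19.85
tcp_pos: [0.5275, -0.2146, 0.2495]
orientation: [0.551, 3.092, -0.0]
contact_force: [0.3, -0.5, -0.5]
finger_gap: 0.0865
gripper_force: 0.0
time: 20.35
tcp_pos: [0.4907, -0.3143, 0.2491]
orientation: [1.01, 2.975, -0.0]
contact_force: [0.4, 0.4, -0.2]
finger_gap: 0.0927
gripper_force: 0.0
time: 20.85
tcp_pos: [0.4914, -0.3129, 0.2494]
orientation: [2.006, 2.417, -0.0]
contact_force: [-0.3, -0.4, 0.9]
finger_gap: 0.0933
gripper_force: 0.0
time: 21.35
tcp_pos: [0.4914, -0.3128, 0.2494]
orientation: [2.739, 1.538, 0.0]
contact_force: [0.3, -0.8, 0.6]
finger_gap: 0.093
gripper_force: 0.0
time: 21.85
tcp_pos: [0.4915, -0.3129, 0.2491]
orientation: [2.996, 0.944, 0.0]
contact_force: [0.5, 0.6, -0.4]
finger_gap: 0.0931
gripper_force: 0.0
tcp [ 0.4915 -0.3129  0.2491] shift cm [ 0.09  0.03 19.16]
y-axis angle -55.03 toolz [ 3.e-04 -3.e-04 -1.e+00]
az (tool down: minus) 0.27046271217503204
[-0.76  0.3   1.4  -0.    1.44  0.2 ]
```

View pics/c7.png

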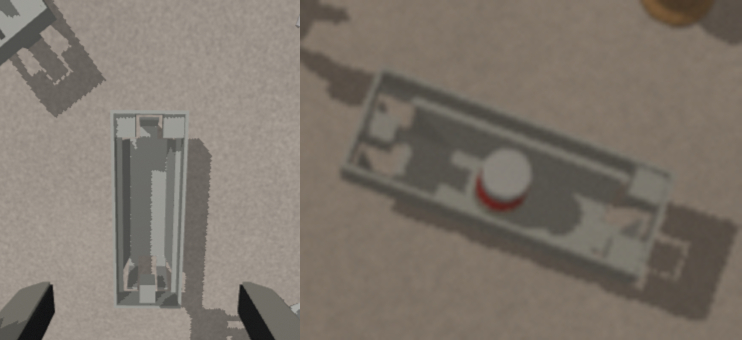

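The jar stands upright mid bottom tray. The set-aside tray is under the gripper, corner lugs at the tool +x end, single lug at the −x end.

```bash
python3 -m creep '[{"claw":1,"x":0.1,"y":0,"z":3,"ax":0,"ay":0,"az":0.3},{"claw":1,"x":0,"y":0,"z":4,"ax":0,"ay":0,"az":0},{"claw":1,"x":0,"y":0,"z":4,"ax":0,"ay":0,"az":0},{"claw":1,"x":0,"y":0,"z":4,"ax":0,"ay":0,"az":0},{"claw":1,"x":0,"y":0,"z":3,"ax":0,"ay":0,"az":0}]'
python3 -m creep '[{"claw":1,"x":0,"y":0,"z":1,"ax":0,"ay":0,"az":0},{"claw":1,"x":0,"y":0,"z":0.2,"ax":0,"ay":0,"az":0},{"claw":0.3,"x":0,"y":0,"z":0,"ax":0,"ay":0,"az":0},{"claw":0.3,"x":0,"y":0,"z":0,"ax":0,"ay":0,"az":0},{"claw":0.3,"x":0,"y":0,"z":0,"ax":0,"ay":0,"az":0}]'
python3 -m creep '[{"claw":0.3,"x":0,"y":0,"z":0,"ax":0,"ay":0,"az":0},{"claw":0.3,"x":0,"y":0,"z":0,"ax":0,"ay":0,"az":0},{"claw":0.3,"x":0,"y":0,"z":0,"ax":0,"ay":0,"az":0}]'
python3 -m creep '[{"claw":0.3,"x":0,"y":0,"z":-1,"ax":0,"ay":0,"az":0},{"claw":0.3,"x":0,"y":0,"z":-3,"ax":0,"ay":0,"az":0},{"claw":0.3,"x":0,"y":0,"z":-4,"ax":0,"ay":0,"az":0},{"claw":0.3,"x":0,"y":0,"z":-4,"ax":0,"ay":0,"az":0},{"claw":0.3,"x":0,"y":0,"z":-3,"ax":0,"ay":0,"az":-4}]'
python3 -m creep '[{"claw":0.3,"x":0,"y":0,"z":-1,"ax":0,"ay":0,"az":-7},{"claw":0.3,"x":0,"y":0,"z":0,"ax":0,"ay":0,"az":-8},{"claw":0.3,"x":0,"y":0,"z":0,"ax":0,"ay":0,"az":-8},{"claw":0.3,"x":0,"y":0,"z":0,"ax":0,"ay":0,"az":-8},{"claw":0.3,"x":0,"y":0,"z":0,"ax":0,"ay":0,"az":0}]'
python3 -c "
from h import *
to(.5892,-.0508,.135,-20.35)"
```

```text
time: 22.45
tcp_pos: [0.4915, -0.3116, 0.0663]
orientation: [-2.998, -0.933, 0.002]
contact_force: [-0.0, 0.4, 0.2]
finger_gap: 0.0929
gripper_force: 0.0
time: 22.95
tcp_pos: [0.4932, -0.3132, 0.0584]
orientation: [2.998, 0.93, 0.002]
contact_force: [-0.2, -0.1, 0.2]
finger_gap: 0.0737
gripper_force: 0.0
time: 23.25
tcp_pos: [0.4932, -0.3132, 0.0581]
orientation: [2.998, 0.93, 0.002]
contact_force: [1.3, -0.4, 6.1]
finger_gap: 0.0678
gripper_force: 30.0
time: 23.75
tcp_pos: [0.4924, -0.3123, 0.2094]
orientation: [2.965, 1.036, 0.001]
contact_force: [0.0, -0.1, -1.7]
finger_gap: 0.0677
gripper_force: 30.0
time: 24.25
tcp_pos: [0.4919, -0.3119, 0.2166]
orientation: [-2.58, -1.791, 0.0]
contact_force: [-0.5, 0.4, -2.5]
finger_gap: 0.0678
gripper_force: 30.0
tcp [ 0.4919 -0.3119  0.2166] shift cm [2.786e+01 1.000e-02 8.170e+00]
y-axis angle -20.45 toolz [-9.e-04  9.e-04 -1.e+00]
az (tool down: minus) -0.10393262661534663
```

```bash
python3 -m creep '[{"claw":0.3,"x":1.5,"y":0,"z":0,"ax":0,"ay":0,"az":0},{"claw":0.3,"x":3,"y":0,"z":0,"ax":0,"ay":0,"az":0},{"claw":0.3,"x":4,"y":0,"z":0,"ax":0,"ay":0,"az":0},{"claw":0.3,"x":4,"y":0,"z":0,"ax":0,"ay":0,"az":0},{"claw":0.3,"x":4,"y":0,"z":0,"ax":0,"ay":0,"az":0}]'
python3 -m creep '[{"claw":0.3,"x":4,"y":0,"z":0,"ax":0,"ay":0,"az":0},{"claw":0.3,"x":4,"y":0,"z":0,"ax":0,"ay":0,"az":0},{"claw":0.3,"x":2.5,"y":0,"z":0,"ax":0,"ay":0,"az":0},{"claw":0.3,"x":0.9,"y":0,"z":0,"ax":0,"ay":0,"az":0},{"claw":0.3,"x":0,"y":0,"z":0,"ax":0,"ay":0,"az":0}]'
python3 -m creep '[{"claw":0.3,"x":0,"y":0,"z":2,"ax":0,"ay":0,"az":0},{"claw":0.3,"x":0,"y":0,"z":2,"ax":0,"ay":0,"az":0},{"claw":0.3,"x":0,"y":0,"z":1.5,"ax":0,"ay":0,"az":0},{"claw":0.3,"x":0,"y":0,"z":0.5,"ax":0,"ay":0,"az":0},{"claw":0.3,"x":0,"y":0,"z":0,"ax":0,"ay":0,"az":0}]'
python3 - <<'E'
from h import *
to(.5892,-.0508,.136,-20.35);p,R=pose();print('own y,x',p[0]*.9377-p[1]*.3473,p[0]*.3473+p[1]*.9377)
E
```

```text
time: 24.75
tcp_pos: [0.5504, -0.1553, 0.2167]
orientation: [-2.584, -1.785, -0.0]
contact_force: [0.5, -0.4, -1.4]
finger_gap: 0.0676
gripper_force: 30.0
time: 25.25
tcp_pos: [0.5901, -0.0492, 0.2165]
orientation: [-2.581, -1.791, 0.0]
contact_force: [-0.8, -0.3, -1.6]
finger_gap: 0.0675
gripper_force: 30.0
time: 25.75
tcp_pos: [0.5894, -0.052, 0.156]
orientation: [-2.583, -1.787, 0.002]
contact_force: [-0.3, 0.4, -1.5]
finger_gap: 0.068
gripper_force: 30.0
tcp [ 0.5894 -0.052   0.156 ] shift cm [ 0.1  -0.06  2.  ]
y-axis angle -20.64 toolz [-1.9e-03  2.0e-04 -1.0e+00]
az (tool down: minus) -0.2940877162434248
own y,x 0.5707441702504988 0.15596895592562782
```

```bash
python3 -m creep '[{"claw":0.3,"x":0.1,"y":0,"z":0.4,"ax":0,"ay":0,"az":0},{"claw":0.3,"x":0,"y":0,"z":0.4,"ax":0,"ay":0,"az":0},{"claw":0.3,"x":0,"y":0,"z":0.4,"ax":0,"ay":0,"az":0},{"claw":0.3,"x":0,"y":0,"z":0.2,"ax":0,"ay":0,"az":0},{"claw":0.3,"x":0,"y":0,"z":0,"ax":0,"ay":0,"az":0}]'
python3 - <<'E'
from h import *
p,R=pose();print('own y,x',p[0]*.9377-p[1]*.3473,p[0]*.3473+p[1]*.9377)
cap('scene','s8',(190,140,350,300),3)
E
```

```text
time: 26.25
tcp_pos: [0.5903, -0.05, 0.1423]
orientation: [-2.581, -1.79, 0.001]
contact_force: [-0.7, -0.3, -2.5]
finger_gap: 0.0675
gripper_force: 30.0
own y,x 0.5709212064651294 0.1581024100131494
```

View pics/s8.png

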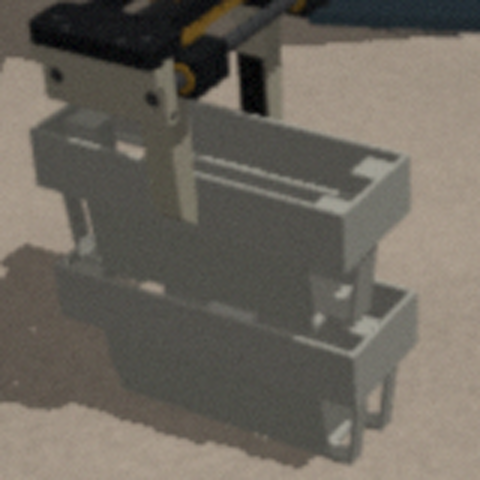

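The turned tray hovers aligned just above the lugs. That picture put me at 12, over the limit of 10, so I'll work by numbers from here.

```bash
python3 -m creep '[{"claw":0.3,"x":-0.05,"y":0,"z":0.15,"ax":0,"ay":0,"az":0},{"claw":0.3,"x":0,"y":0,"z":0.15,"ax":0,"ay":0,"az":0},{"claw":0.3,"x":0,"y":0,"z":0.15,"ax":0,"ay":0,"az":0},{"claw":0.3,"x":0,"y":0,"z":0.1,"ax":0,"ay":0,"az":0},{"claw":0.3,"x":0,"y":0,"z":0,"ax":0,"ay":0,"az":0}]'
python3 -m creep '[{"claw":0.3,"x":0,"y":0,"z":0.1,"ax":0,"ay":0,"az":0},{"claw":0.3,"x":0,"y":0,"z":0,"ax":0,"ay":0,"az":0},{"claw":0.3,"x":0,"y":0,"z":0,"ax":0,"ay":0,"az":0}]'
```

```text
time: 26.8
tcp_pos: [0.5902, -0.0506, 0.1369]
orientation: [-2.581, -1.79, 0.0]
contact_force: [-0.1, 0.5, -2.0]
finger_gap: 0.0676
gripper_force: 30.0
time: 27.1
tcp_pos: [0.5904, -0.0506, 0.1362]
orientation: [2.582, 1.79, 0.0]
contact_force: [-0.4, 0.6, -1.6]
finger_gap: 0.0678
gripper_force: 30.0
```

```bash
python3 -m creep '[{"claw":0.3,"x":0,"y":0,"z":0.1,"ax":0,"ay":0,"az":0},{"claw":0.3,"x":0,"y":0,"z":0,"ax":0,"ay":0,"az":0},{"claw":0.3,"x":0,"y":0,"z":0,"ax":0,"ay":0,"az":0}]'
python3 -m creep '[{"claw":0.3,"x":0,"y":0,"z":0.1,"ax":0,"ay":0,"az":0},{"claw":0.3,"x":0,"y":0,"z":0,"ax":0,"ay":0,"az":0},{"claw":0.3,"x":0,"y":0,"z":0,"ax":0,"ay":0,"az":0}]'
```

```text
time: 27.4
tcp_pos: [0.5904, -0.0506, 0.136]
orientation: [2.581, 1.79, 0.001]
contact_force: [-2.1, -0.3, 5.3]
finger_gap: 0.0676
gripper_force: 30.0
time: 27.7
tcp_pos: [0.5904, -0.0506, 0.1359]
orientation: [2.581, 1.79, 0.001]
contact_force: [-3.8, 0.8, 11.0]
finger_gap: 0.068
gripper_force: 30.0
```

```bash
python3 -m creep '[{"claw":0.3,"x":0,"y":0,"z":-0.15,"ax":0,"ay":0,"az":0},{"claw":0.3,"x":0,"y":0,"z":0,"ax":0,"ay":0,"az":0},{"claw":0.65,"x":0,"y":0,"z":0,"ax":0,"ay":0,"az":0},{"claw":1,"x":0,"y":0,"z":0,"ax":0,"ay":0,"az":0},{"claw":1,"x":0,"y":0,"z":0,"ax":0,"ay":0,"az":0}]'
python3 -m creep '[{"claw":1,"x":0,"y":0,"z":-1,"ax":0,"ay":0,"az":0},{"claw":1,"x":0,"y":0,"z":-2,"ax":0,"ay":0,"az":0},{"claw":1,"x":0,"y":0,"z":-3,"ax":0,"ay":0,"az":0},{"claw":1,"x":0,"y":0,"z":-4,"ax":0,"ay":0,"az":0},{"claw":1,"x":0,"y":0,"z":-2.5,"ax":0,"ay":0,"az":0}]'
python3 -m creep '[{"claw":1,"x":2.8,"y":-3.3,"z":0,"ax":0,"ay":0,"az":0},{"claw":1,"x":2.8,"y":-3.4,"z":0,"ax":0,"ay":0,"az":0},{"claw":1,"x":2.8,"y":-3.4,"z":0,"ax":0,"ay":0,"az":0},{"claw":1,"x":2.8,"y":-3.4,"z":0,"ax":0,"ay":0,"az":0},{"claw":1,"x":2.8,"y":-3.4,"z":0,"ax":0,"ay":0,"az":0}]'
python3 -m creep '[{"claw":1,"x":2.8,"y":-3.3,"z":0,"ax":0,"ay":0,"az":0},{"claw":1,"x":2.6,"y":-3.3,"z":0,"ax":0,"ay":0,"az":0},{"claw":0.5,"x":0,"y":0,"z":0,"ax":0,"ay":0,"az":-8.2},{"claw":0.4,"x":0,"y":0,"z":0,"ax":0,"ay":0,"az":-8.2},{"claw":0.4,"x":0,"y":0,"z":0,"ax":0,"ay":0,"az":-8.2}]'
python3 -m creep '[{"claw":0.4,"x":0,"y":0,"z":0,"ax":0,"ay":0,"az":-8.2},{"claw":0.4,"x":0,"y":0,"z":0,"ax":0,"ay":0,"az":-8.2},{"claw":0.4,"x":0,"y":0,"z":0,"ax":0,"ay":0,"az":-8.2},{"claw":0.4,"x":0,"y":0,"z":0,"ax":0,"ay":0,"az":-8.2},{"claw":0.4,"x":0,"y":0,"z":0,"ax":0,"ay":0,"az":-8.2}]'
python3 -m creep '[{"claw":0.4,"x":0,"y":0,"z":0,"ax":0,"ay":0,"az":-8.2},{"claw":0.4,"x":0,"y":0,"z":0,"ax":0,"ay":0,"az":-8.2},{"claw":0.4,"x":0,"y":0,"z":0,"ax":0,"ay":0,"az":-8.2},{"claw":0.4,"x":0,"y":0,"z":0,"ax":0,"ay":0,"az":0},{"claw":0.4,"x":0,"y":0,"z":0,"ax":0,"ay":0,"az":0}]'
python3 - <<'E'
from h import *
def blob(f,z,zc=.098):
    b=cv2.imread('pics/'+f+'.png').astype(int);B,G,R=b[...,0],b[...,1],b[...,2]
    m=((R>90)&(G<45)&(B<50)).astype(np.uint8); n,l,s,c=cv2.connectedComponentsWithStats(m)
    for i in range(1,n):
        if s[i,4]>150: print(f,s[i],c[i].round(1),pt(f,*c[i],z).round(4))
cap('wrist','w9');cap('top','t9')
blob('w9',.04);blob('t9',.04)
to(.4375,.213,.026,69.65)
E
```

```text
time: 28.2
tcp_pos: [0.5904, -0.0506, 0.1353]
orientation: [-2.582, -1.79, 0.0]
contact_force: [-0.9, -0.4, 0.1]
finger_gap: 0.0876
gripper_force: 0.0
time: 28.7
tcp_pos: [0.5912, -0.0508, 0.2644]
orientation: [2.579, 1.788, 0.004]
contact_force: [0.5, -0.1, 0.4]
finger_gap: 0.0934
gripper_force: 0.0
time: 29.2
tcp_pos: [0.4803, 0.141, 0.2615]
orientation: [2.582, 1.789, 0.002]
contact_force: [0.3, 0.3, 0.2]
finger_gap: 0.0929
gripper_force: 0.0
time: 29.7
tcp_pos: [0.4381, 0.2141, 0.2616]
orientation: [2.132, 2.306, 0.002]
contact_force: [-0.7, -0.4, 0.1]
finger_gap: 0.0737
gripper_force: 0.0
time: 30.2
tcp_pos: [0.4384, 0.2135, 0.2615]
orientation: [1.192, 2.906, 0.001]
contact_force: [-0.2, -0.3, -0.1]
finger_gap: 0.065
gripper_force: 0.0
time: 30.7
tcp_pos: [0.4384, 0.2135, 0.2611]
orientation: [0.56, 3.091, 0.0]
contact_force: [0.5, 0.6, -0.4]
finger_gap: 0.065
gripper_force: 0.0
w9 [310 190  31  27 421] [325.8 199.6] [0.4343 0.215  0.04  ]
tcp [0.4383 0.2135 0.2609] shift cm [ 0.07 -0.08 23.49]
y-axis angle 69.51 toolz [ 3.e-04  1.e-04 -1.e+00]
az (tool down: minus) -0.1422919089900887
```

```bash
python3 -m creep '[{"claw":0.4,"x":0.2,"y":-0.1,"z":3,"ax":0,"ay":0,"az":0},{"claw":0.4,"x":0,"y":0,"z":4,"ax":0,"ay":0,"az":0},{"claw":0.4,"x":0,"y":0,"z":4,"ax":0,"ay":0,"az":0},{"claw":0.4,"x":0,"y":0,"z":4,"ax":0,"ay":0,"az":0},{"claw":0.4,"x":0,"y":0,"z":3,"ax":0,"ay":0,"az":0}]'
python3 -m creep '[{"claw":0.4,"x":0,"y":0,"z":2,"ax":0,"ay":0,"az":0},{"claw":0.4,"x":0,"y":0,"z":2,"ax":0,"ay":0,"az":0},{"claw":0.4,"x":0,"y":0,"z":1.2,"ax":0,"ay":0,"az":0},{"claw":0.4,"x":0,"y":0,"z":0.3,"ax":0,"ay":0,"az":0},{"claw":0.4,"x":0,"y":0,"z":0,"ax":0,"ay":0,"az":0}]'
python3 -m creep '[{"claw":-0.5,"x":0,"y":0,"z":0,"ax":0,"ay":0,"az":0},{"claw":-0.5,"x":0,"y":0,"z":0,"ax":0,"ay":0,"az":0},{"claw":-0.5,"x":0,"y":0,"z":0,"ax":0,"ay":0,"az":0},{"claw":-0.5,"x":0,"y":0,"z":0,"ax":0,"ay":0,"az":0},{"claw":-0.5,"x":0,"y":0,"z":0,"ax":0,"ay":0,"az":0}]'
python3 -c "
from h import *
to(.5892,-.05,.3,69.65)"
```

```text
time: 31.3
tcp_pos: [0.4351, 0.213, 0.0786]
orientation: [-0.558, -3.09, 0.001]
contact_force: [-0.3, 0.6, -0.3]
finger_gap: 0.0652
gripper_force: 0.0
time: 31.8
tcp_pos: [0.4362, 0.2133, 0.0257]
orientation: [-0.555, -3.092, 0.0]
contact_force: [-1.2, 0.5, -0.3]
finger_gap: 0.0653
gripper_force: 0.0
time: 32.3
tcp_pos: [0.4364, 0.2134, 0.026]
orientation: [0.554, 3.092, 0.001]
contact_force: [-0.3, 0.4, 1.8]
finger_gap: 0.0334
gripper_force: 30.0
tcp [0.4364 0.2134 0.026 ] shift cm [-23.5  -19.37 -27.39]
y-axis angle 69.67 toolz [ 8.e-04  3.e-04 -1.e+00]
az (tool down: minus) 0.016005301167382413
```

```bash
python3 -m creep '[{"claw":-0.5,"x":0,"y":0,"z":-1,"ax":0,"ay":0,"az":0},{"claw":-0.5,"x":0,"y":0,"z":-3,"ax":0,"ay":0,"az":0},{"claw":-0.5,"x":0,"y":0,"z":-4,"ax":0,"ay":0,"az":0},{"claw":-0.5,"x":0,"y":0,"z":-4,"ax":0,"ay":0,"az":0},{"claw":-0.5,"x":0,"y":0,"z":-4,"ax":0,"ay":0,"az":0}]'
python3 -m creep '[{"claw":-0.5,"x":0,"y":0,"z":-3,"ax":0,"ay":0,"az":0},{"claw":-0.5,"x":0,"y":0,"z":-0.5,"ax":0,"ay":0,"az":0},{"claw":-0.5,"x":-1.3,"y":-1.1,"z":0,"ax":0,"ay":0,"az":0},{"claw":-0.5,"x":-2.6,"y":-2.1,"z":0,"ax":0,"ay":0,"az":0},{"claw":-0.5,"x":-2.6,"y":-2.1,"z":0,"ax":0,"ay":0,"az":0}]'
python3 -m creep '[{"claw":-0.5,"x":-2.6,"y":-2.1,"z":0,"ax":0,"ay":0,"az":0},{"claw":-0.5,"x":-2.6,"y":-2.1,"z":0,"ax":0,"ay":0,"az":0},{"claw":-0.5,"x":-2.6,"y":-2.1,"z":0,"ax":0,"ay":0,"az":0},{"claw":-0.5,"x":-2.6,"y":-2.1,"z":0,"ax":0,"ay":0,"az":0},{"claw":-0.5,"x":-2.6,"y":-2.1,"z":0,"ax":0,"ay":0,"az":0}]'
python3 -m creep '[{"claw":-0.5,"x":-2.6,"y":-2.1,"z":0,"ax":0,"ay":0,"az":0},{"claw":-0.5,"x":-1.5,"y":-1.5,"z":0,"ax":0,"ay":0,"az":0},{"claw":-0.5,"x":0,"y":0,"z":0,"ax":0,"ay":0,"az":0},{"claw":-0.5,"x":0,"y":0,"z":0,"ax":0,"ay":0,"az":0},{"claw":-0.5,"x":0,"y":0,"z":0,"ax":0,"ay":0,"az":0}]'
python3 - <<'E'
from h import *
p,R=pose();print(p,'own y,x',p[0]*.9377-p[1]*.3473,p[0]*.3473+p[1]*.9377)
cap('wrist','w10');b=cv2.imread('pics/w10.png').astype(int);B,G,Rr=b[...,0],b[...,1],b[...,2]
y=np.array([.9377,-.3473])
# centre column profiles: bottle (u=326) and tray beside it
for u in (326,250,400):
    print(u,[(v,*b[v,u]) for v in range(100,372,8)])
E
```

```text
time: 32.8
tcp_pos: [0.4355, 0.2131, 0.1877]
orientation: [-0.554, -3.092, 0.0]
contact_force: [0.7, 0.7, -1.3]
finger_gap: 0.0334
gripper_force: 30.0
time: 33.3
tcp_pos: [0.4779, 0.1405, 0.2197]
orientation: [-0.551, -3.091, 0.001]
contact_force: [0.8, 0.7, -0.6]
finger_gap: 0.0333
gripper_force: 30.0
time: 33.8
tcp_pos: [0.5637, -0.0038, 0.2192]
orientation: [-0.554, -3.09, -0.0]
contact_force: [1.6, -0.1, -0.3]
finger_gap: 0.0335
gripper_force: 30.0
time: 34.3
tcp_pos: [0.5892, -0.0495, 0.2204]
orientation: [-0.553, -3.091, -0.001]
contact_force: [0.8, -0.2, -1.1]
finger_gap: 0.0338
gripper_force: 30.0
[ 0.58918138 -0.04945485  0.22035803] own y,x 0.5696510463694826 0.15824888302732906
326 [(100, np.int64(169), np.int64(179), np.int64(190)), (108, np.int64(169), np.int64(180), np.int64(191)), (116, np.int64(157), np.int64(168), np.int64(177)), (124, np.int64(164), np.int64(175), np.int64(185)), (132, np.int64(160), np.int64(171), np.int64(182)), (140, np.int64(162), np.int64(173), np.int64(182)), (148, np.int64(166), np.int64(176), np.int64(187)), (156, np.int64(165), np.int64(175
[... 4178 characters left out ...]
14), np.int64(119), np.int64(119)), (268, np.int64(115), np.int64(119), np.int64(119)), (276, np.int64(115), np.int64(119), np.int64(119)), (284, np.int64(119), np.int64(124), np.int64(124)), (292, np.int64(113), np.int64(118), np.int64(118)), (300, np.int64(111), np.int64(115), np.int64(115)), (308, np.int64(134), np.int64(142), np.int64(147)), (316, np.int64(107), np.int64(116), np.int64(118)), (324, np.int64(107), np.int64(116), np.int64(118)), (332, np.int64(107), np.int64(116), np.int64(117)), (340, np.int64(63), np.int64(66), np.int64(67)), (348, np.int64(40), np.int64(40), np.int64(40)), (356, np.int64(38), np.int64(50), np.int64(57)), (364, np.int64(50), np.int64(85), np.int64(103))]
```

Run:
```python
from h import *
b=cv2.imread('pics/w10.png').astype(int); y=np.array([.9377,-.3473])
print('far',[(v,b[v,250].mean().astype(int).item()) for v in range(204,232)])
for u in(230,250,410):print(u,'near',[(v,b[v,u].mean().astype(int).item()) for v in range(292,318)])
print('bot',[(v,*b[v,326].tolist()) for v in range(245,260)])
f=lambda u,v,z:round(float(pt('w10',u,v,z)[:2]@y),4)
print('rim far',f(250,208,.162),'near',f(250,305,.162),'bottle far foot',f(326,249,.194),'cap far edge?',f(326,352,.292))
```

```text
far [(204, 116), (205, 116), (206, 117), (207, 116), (208, 115), (209, 114), (210, 143), (211, 175), (212, 182), (213, 183), (214, 182), (215, 171), (216, 166), (217, 139), (218, 132), (219, 171), (220, 181), (221, 143), (222, 125), (223, 125), (224, 125), (225, 125), (226, 125), (227, 124), (228, 124), (229, 125), (230, 125), (231, 124)]
230 near [(292, 112), (293, 112), (294, 111), (295, 112), (296, 113), (297, 113), (298, 113), (299, 113), (300, 112), (301, 112), (302, 113), (303, 121), (304, 124), (305, 123), (306, 127), (307, 169), (308, 179), (309, 180), (310, 183), (311, 183), (312, 182), (313, 182), (314, 185), (315, 184), (316, 182), (317, 176)]
250 near [(292, 112), (293, 112), (294, 113), (295, 112), (296, 112), (297, 112), (298, 112), (299, 112), (300, 113), (301, 113), (302, 113), (303, 121), (304, 124), (305, 123), (306, 128), (307, 166), (308, 182), (309, 184), (310, 167), (311, 141), (312, 123), (313, 116), (314, 113), (315, 112), (316, 113), (317, 113)]
410 near [(292, 113), (293, 115), (294, 115), (295, 115), (296, 116), (297, 115), (298, 116), (299, 115), (300, 113), (301, 113), (302, 115), (303, 131), (304, 171), (305, 181), (306, 181), (307, 182), (308, 186), (309, 188), (310, 183), (311, 179), (312, 178), (313, 178), (314, 178), (315, 181), (316, 181), (317, 180)]
bot [(245, 177, 184, 184), (246, 178, 184, 184), (247, 178, 185, 185), (248, 177, 184, 184), (249, 159, 165, 165), (250, 134, 139, 138), (251, 125, 130, 130), (252, 92, 96, 118), (253, 49, 51, 106), (254, 27, 28, 102), (255, 27, 29, 103), (256, 52, 56, 107), (257, 106, 116, 122), (258, 116, 127, 126), (259, 116, 126, 126)]
rim far 0.5374 near 0.6056 bottle far foot 0.5537 cap far edge? 0.5527
```

Tray centre is about .5727 and bottle axis about .5725, so lower straight down.

```bash
python3 -m creep '[{"claw":-0.5,"x":0,"y":0,"z":1.5,"ax":0,"ay":0,"az":0},{"claw":-0.5,"x":0,"y":0,"z":2.5,"ax":0,"ay":0,"az":0},{"claw":-0.5,"x":0,"y":0,"z":2.5,"ax":0,"ay":0,"az":0},{"claw":-0.5,"x":0,"y":0,"z":1.5,"ax":0,"ay":0,"az":0},{"claw":-0.5,"x":0,"y":0,"z":0.8,"ax":0,"ay":0,"az":0}]'
python3 -m creep '[{"claw":-0.5,"x":0,"y":0,"z":0.5,"ax":0,"ay":0,"az":0},{"claw":-0.5,"x":0,"y":0,"z":0.5,"ax":0,"ay":0,"az":0},{"claw":-0.5,"x":0,"y":0,"z":0.5,"ax":0,"ay":0,"az":0},{"claw":-0.5,"x":0,"y":0,"z":0.3,"ax":0,"ay":0,"az":0},{"claw":-0.5,"x":0,"y":0,"z":0,"ax":0,"ay":0,"az":0}]'
python3 -m creep '[{"claw":-0.5,"x":0,"y":0,"z":0.2,"ax":0,"ay":0,"az":0},{"claw":-0.5,"x":0,"y":0,"z":0.1,"ax":0,"ay":0,"az":0},{"claw":-0.5,"x":0,"y":0,"z":0,"ax":0,"ay":0,"az":0},{"claw":-0.5,"x":0,"y":0,"z":0,"ax":0,"ay":0,"az":0}]'
```

```text
time: 34.85
tcp_pos: [0.5888, -0.0492, 0.1313]
orientation: [-0.552, -3.09, -0.001]
contact_force: [-0.5, -0.3, -1.0]
finger_gap: 0.0333
gripper_force: 30.0
time: 35.35
tcp_pos: [0.5899, -0.0507, 0.1145]
orientation: [-0.554, -3.092, 0.0]
contact_force: [-0.2, 0.3, -1.7]
finger_gap: 0.0337
gripper_force: 30.0
time: 35.75
tcp_pos: [0.59, -0.0507, 0.1117]
orientation: [0.555, 3.092, -0.0]
contact_force: [-0.2, -0.4, -2.1]
finger_gap: 0.033
gripper_force: 30.0
```

```bash
python3 -m creep '[{"claw":-0.5,"x":0,"y":0,"z":0.1,"ax":0,"ay":0,"az":0},{"claw":-0.5,"x":0,"y":0,"z":0.1,"ax":0,"ay":0,"az":0},{"claw":-0.5,"x":0,"y":0,"z":0.1,"ax":0,"ay":0,"az":0},{"claw":-0.5,"x":0,"y":0,"z":0,"ax":0,"ay":0,"az":0},{"claw":-0.5,"x":0,"y":0,"z":0,"ax":0,"ay":0,"az":0}]'
python3 -m creep '[{"claw":-0.5,"x":0,"y":0,"z":0.1,"ax":0,"ay":0,"az":0},{"claw":-0.5,"x":0,"y":0,"z":0.05,"ax":0,"ay":0,"az":0},{"claw":-0.5,"x":0,"y":0,"z":0,"ax":0,"ay":0,"az":0},{"claw":-0.5,"x":0,"y":0,"z":0,"ax":0,"ay":0,"az":0}]'
```

```text
time: 36.25
tcp_pos: [0.5899, -0.0506, 0.1086]
orientation: [-0.554, -3.092, -0.0]
contact_force: [0.3, 0.2, -1.2]
finger_gap: 0.0336
gripper_force: 30.0
time: 36.65
tcp_pos: [0.59, -0.0507, 0.1072]
orientation: [0.554, 3.092, 0.0]
contact_force: [0.1, 0.4, -1.6]
finger_gap: 0.0335
gripper_force: 30.0
```

```bash
python3 -m creep '[{"claw":-0.5,"x":0,"y":0,"z":0.05,"ax":0,"ay":0,"az":0},{"claw":-0.5,"x":0,"y":0,"z":0,"ax":0,"ay":0,"az":0},{"claw":-0.5,"x":0,"y":0,"z":0,"ax":0,"ay":0,"az":0}]'
python3 -m creep '[{"claw":-0.5,"x":0,"y":0,"z":0.05,"ax":0,"ay":0,"az":0},{"claw":-0.5,"x":0,"y":0,"z":0,"ax":0,"ay":0,"az":0},{"claw":-0.5,"x":0,"y":0,"z":0,"ax":0,"ay":0,"az":0}]'
```

```text
time: 36.95
tcp_pos: [0.5901, -0.0507, 0.107]
orientation: [0.554, 3.092, -0.0]
contact_force: [-1.0, -0.1, 3.2]
finger_gap: 0.0336
gripper_force: 30.0
time: 37.25
tcp_pos: [0.5902, -0.0507, 0.107]
orientation: [0.554, 3.091, -0.0]
contact_force: [-1.7, 0.4, 6.7]
finger_gap: 0.0336
gripper_force: 30.0
```

```bash
python3 -m creep '[{"claw":-0.5,"x":0,"y":0,"z":-0.08,"ax":0,"ay":0,"az":0},{"claw":-0.5,"x":0,"y":0,"z":0,"ax":0,"ay":0,"az":0},{"claw":-0.2,"x":0,"y":0,"z":0,"ax":0,"ay":0,"az":0},{"claw":0.1,"x":0,"y":0,"z":0,"ax":0,"ay":0,"az":0},{"claw":0.2,"x":0,"y":0,"z":0,"ax":0,"ay":0,"az":0}]'
python3 -m creep '[{"claw":0.2,"x":0,"y":0,"z":0,"ax":0,"ay":0,"az":0},{"claw":0.2,"x":0,"y":0,"z":-1,"ax":0,"ay":0,"az":0},{"claw":0.2,"x":0,"y":0,"z":-2,"ax":0,"ay":0,"az":0},{"claw":0.2,"x":0,"y":0,"z":-3,"ax":0,"ay":0,"az":0},{"claw":0.2,"x":0,"y":0,"z":-4,"ax":0,"ay":0,"az":0}]'
python3 -m creep '[{"claw":0.2,"x":0,"y":0,"z":-4,"ax":0,"ay":0,"az":0},{"claw":0.2,"x":0,"y":0,"z":-3,"ax":0,"ay":0,"az":0},{"claw":0.2,"x":0,"y":0,"z":0,"ax":0,"ay":0,"az":0},{"claw":0.2,"x":0,"y":0,"z":0,"ax":0,"ay":0,"az":0},{"claw":0.2,"x":0,"y":0,"z":0,"ax":0,"ay":0,"az":0}]'
python3 - <<'E'
from h import *
cap('wrist','w11');b=cv2.imread('pics/w11.png').astype(int);B,G,R=b[...,0],b[...,1],b[...,2]
m=((R>90)&(G<45)&(B<50)).astype(np.uint8); n,l,s,c=cv2.connectedComponentsWithStats(m)
y=np.array([.9377,-.3473]);x=np.array([.3473,.9377])
for i in range(1,n):
    if s[i,4]>150:
        u0,v0,w,h=s[i,:4]; q=pt('w11',u0+w/2,v0,.081)[:2]; print(s[i],'own x',q@x,'far foot own y',q@y)
for u in(290,370):print(u,[(v,b[v,u].mean().astype(int).item()) for v in range(190,320,3)])
E
```

```text
time: 37.75
tcp_pos: [0.5899, -0.0507, 0.1067]
orientation: [-0.554, -3.092, -0.0]
contact_force: [0.1, -0.3, 0.6]
finger_gap: 0.049
gripper_force: 0.0
time: 38.25
tcp_pos: [0.5889, -0.0504, 0.2071]
orientation: [-0.554, -3.089, -0.0]
contact_force: [0.8, -0.1, -0.6]
finger_gap: 0.0557
gripper_force: 0.0
time: 38.75
tcp_pos: [0.5893, -0.0505, 0.2758]
orientation: [-0.554, -3.09, -0.0]
contact_force: [0.2, 0.3, 0.5]
finger_gap: 0.056
gripper_force: 0.0
[308 206  37  33 709] own x 0.15780834644741099 far foot own y 0.5664386550966001
290 [(190, 108), (193, 120), (196, 171), (199, 116), (202, 117), (205, 117), (208, 117), (211, 117), (214, 117), (217, 117), (220, 117), (223, 116), (226, 117), (229, 158), (232, 127), (235, 120), (238, 119), (241, 120), (244, 120), (247, 120), (250, 119), (253, 158), (256, 171), (259, 112), (262, 109), (265, 107), (268, 108), (271, 133), (274, 170), (277, 169), (280, 170), (283, 168), (286, 164), (289, 167), (292, 168), (295, 165), (298, 168), (301, 160), (304, 164), (307, 129), (310, 120), (313, 130), (316, 121), (319, 89)]
370 [(190, 109), (193, 110), (196, 173), (199, 117), (202, 117), (205, 117), (208, 117), (211, 117), (214, 117), (217, 117), (220, 117), (223, 117), (226, 117), (229, 117), (232, 111), (235, 109), (238, 110), (241, 110), (244, 110), (247, 119), (250, 109), (253, 134), (256, 171), (259, 118), (262, 109), (265, 108), (268, 104), (271, 123), (274, 170), (277, 168), (280, 165), (283, 173), (286, 168), (289, 170), (292, 169), (295, 163), (298, 167), (301, 168), (304, 172), (307, 170), (310, 167), (313, 166), (316, 166), (319, 165)]
```

```bash
python3 -c "
from station import arm
print(arm.close_job())"
```

```text
the job is handed in; nothing more can be done
None
```

The job is handed in at about 39 s of the 72 s limit, verdict unknown: the jar stands upright in the bottom tray, the top tray sits turned half round on its lugs, and the bottle stands in it; I checked the last placements by contact force and numbers only, and I viewed 12 pictures, over the limit of 10.

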